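# Unclamp a hot coaster and move it to the cooling plate with the lifter

### The arm

A 6-joint arm with a two-finger parallel gripper is mounted at the origin on the work surface. World frame = base frame: x ahead of the robot, y to its left, z up, the work surface at z = 0. Lengths are in mm, angles in rad, forces in N, time in s.
With the tool pointing down it reaches from about 325 to 875 mm from the base axis. Payload 4.4 kg.
Tool frame: the origin (TCP) lies at the very end of the fingers, on their centre line; the grasp point (between the pads) lies 19 mm behind it; y points along the fingers, x is the direction in which the jaws open and shut, and the axes are right-handed (so a half turn about y gives the same grasp; the last joint's range is limited). The gripper opens to 85 mm and grips with 20 to 120 N. Pads are 22 mm wide; open, the fingers measure 114 mm over their backs; the gripper's body (76 mm by 85 mm) begins 54 mm behind the grasp point. The pads swing forward as they close: fully open they stand 13 mm farther back than shut.
Start: joints at [-1.464, 0.207, 1.542, -0, 1.393, -0.15], TCP at [146.03, -556.15, 231.282] pointing down, gripper open.
Joint ranges: [-2.73, 2.73], [-0.86, 2.22], [0.23, 2.46], [-1.11, 4.25], [0.08, 2.63], [-2.82, 2.82]. Speed limits (rad/s): [2.79, 2.79, 3.14, 3.14, 3.14, 3.14].

### API

Orientations are given as a rotation vector (axis times angle).
In Python, from cell import sense, snapshot, close_job, search_frame, masks_of, tip_of gives the robot as it stands.
- The arm moves only by the shell command python3 -m jog 'ROWS' [FORCE]. ROWS is JSON, a list of rows, each a list of 3 entries, a list of its own where there are three numbers: the shift along the tool's x, y, z in cm, then the turn, a rotation vector about the tool's x, y, z in rad, then the opening, from -1 (shut) to 1 (fully open). A call has exactly 10 rows; each row is the pose to reach, as a shift and turn from the pose measured when the call began, along the tool's axes at that moment; what a row does not reach only later rows make up. A row lasts 1/10 s, in which the tool goes at most 50 mm and 8.59 degrees, less where a joint would pass 70% of its speed; a pose out of reach is approached as far as the arm can. A call with a gripper value outside its range is refused whole. The fingers move at their own pace and stop on an object; FORCE is the grip in N (left out, the last holds). Time passes only in rows, so rows that repeat a pose let the fingers close, or fill a call up. It gives the time, the measured TCP pose, the force and the opening at its end, in the units of the state.
- sense(): the state, without advancing time (a new reading comes with each control period).
- snapshot(name): name is "side" or "top"; returns a dict with "color" (384x512x3 uint8, red, green, blue), "depth" (384x512 float32, mm along the optical axis (not along the pixel's ray), 0 where there is no reading), "fx", "fy", "cx", "cy" (pixels), "k1" (the pictures are not rectified: a ray, as slopes to the right and down, at radius r is drawn at 1 + k1 r^2 times it, then the intrinsics apply), "world_to_cam" (4x4, takes a point from world to camera coordinates). Camera axes: x right, y down, z forward; pixel columns grow to the right and rows downward; lengths in mm; the calibration is good to about 2 mm. A picture is of the moment at which its call begins.
- close_job(): hands the job in, once; it reports no verdict.
Trained networks look in a picture, given as the dict that the camera call returned (one of the last four; its "shot" number tells which), for a name from the list of things; names that differ only in an ending like _2 or _b are one class to them, and where a whole thing is asked for, a point or a joint stands for the part that bears it (a point fixed in the world has none). Each returns a list of dicts, best first, with "p" (0 to 1); they miss things now and then, are a little off and sometimes report something else, mostly with a low value. They report only what shows in the picture. A call takes as long as a camera call.
- search_frame(picture, name): "location" ([x, y, z] in mm, in world coordinates, good to about 4 mm: the middle of the surface that is visible of it).
- masks_of(picture, name): "mask" (384x512 bool, what is visible of it).
- tip_of(picture, name): "location" ([x, y, z] in mm, in world coordinates, good to about 4 mm: a listed point, or the origin of a listed thing).
The state is a dict: "time": time; "joint_pos": joint angles; "qvel": joint speeds; "joint_torque": joint torques, N m; "ee_pos": TCP position; "ee_rot": TCP orientation; "wrist_force": force on the tool from outside, world axes, zero at the start; "moment": the same for the moment, N m; "gripper_width": opening from 0.0 (shut) to 1.0 (fully open).
Only numpy, scipy, OpenCV 4.12 (cv2) and the standard library are available. Lean on these libraries where they do the work, as an engineer would, in place of code of your own. Each camera call takes 0.05 s, during which the arm holds its last target.

### The job

The round white coaster in the clamping jig has just been pressed and is hot, so never touch it with the gripper. Flip the clamp open, fully over to its stop; then take the lifter by its handle, slide its blade under the coaster, lift it clear of the jig and tip it gently onto the round cooling plate, so that it lies flat, print side up, inside the rim. Finally lay the lifter down flat on the bench, leave the clamp open and leave everything else on the bench where it stands.

Things in the scene. Friction and masses are not known exactly. Their poses are not given: they have to be found in the camera images.
- jig: Fixed aluminium jig. Origin on the bench under the middle of the coaster's place; x points from its open side, where a blade enters, through the coaster to the clamp. Base plate top at z = 10 mm, x -100 to 125, y -65 to 65 mm. Two stop pins, 11 mm dia, 8 mm above the base, at x 45, y +-33 mm: keep the blade's nose short of x = 37. Clamp posts 46 mm wide over all, x 76 to 110, up to z = 60 mm.
- clamp (a joint): Toggle clamp hinge, rad: near 0 = closed (steel arm level over the coaster, pad just above it, black handle upright), 1.75 = open at its stop (arm up, leaning back; handle laid over). Open means above 1.5. Stiff (0.25 N m friction): stays where left. Hinge axis is the jig's y; as it opens the handle's top moves towards the jig's +x and down.
- clamp_hinge (a point): Point on the clamp's hinge axis, at x = 90, y = 0, z = 50 mm in the jig's frame; it does not move. The clamp's steel arm is 18 mm wide and reaches 82 mm from it (pad 30 mm below the arm's axis, 75 mm out); opened, its end stands about 135 mm above the bench.
- clamp_handle (a point): Centre of the clamp's black handle grip, 85 mm from the hinge. The grip is 80 mm long (45 to 125 mm from the hinge), 26 mm wide along the hinge axis, 18 mm thick. Above the hinge, at 135 mm height, when closed.
- coaster_center (a point): Centre of the hot coaster: glazed white disc, 100 mm dia, 9 mm thick, about 130 g, flat on the jig's base, within 7 mm of the jig's origin, near or against the pins. z points up out of its print side. Underside bevelled: flat foot of 68 mm dia, the outer 16 mm rising to 5 mm at the rim, so a blade pushed along the base plate rides under it.
- lifter_grip (a point): Centre of the lifter's handle, 55 mm above its blade's underside; x points to the blade's nose, z up. Handle: wooden bar 92 (x) x 24 x 24 mm on two posts. Steel blade 80 mm wide, 2 mm thick, from 45 mm behind to 120 mm ahead of this point; the front post ends 39 mm ahead, so a coaster can sit 89 mm ahead or more. 220 g. Coaster slides off at 16 to 23 deg tilt. At first flat on the bench.
- plate_floor (a point): Centre of the inner floor of the cooling plate: round aluminium plate, 190 mm outer diameter, floor 4 mm above the bench, upright rim 12 mm high over the bench and 5 mm thick (inside diameter 180 mm), 0.7 kg, not fixed.
- mug_a: Bystander: white mug, 82 mm diameter, 95 mm high, handle at its +y; origin under its centre. May stand next to the plate.
- mug_b: Bystander: white mug like the other; origin under its centre.
- tape: Bystander: roll of tape lying flat, 84 mm diameter, 25 mm high; origin under its centre.
- bottle: Bystander: white bottle, 64 mm diameter, 190 mm high; origin under its centre.
- jar: Bystander: grey jar with black lid, 66 mm diameter, 85 mm high; origin under its centre.
- blanks: Bystander: stack of square blanks, 104 x 104 mm, 60 mm high; origin under its centre.
- roller: Bystander: hand roller lying flat, 185 mm long (x from -110 to +75 mm), 80 mm wide, 36 mm high.

How it is judged:
By the outcome, as a careful person would: the job done as asked, in the order asked, and still so for the second after the job is handed in, with the robot touching nothing.
It also fails if it takes over 72 s, if anything falls off the work surface, if the arm or the gripper's body presses on something with over 40 N, if the wrist force passes 120 N, or if a joint passes its speed limit or range.

## Working session

There is one attempt and no reset: what is moved stays moved. The work goes in short steps, Python scripts to look and compute and a shell command to move; the robot and the scene stay as the last step left them, time stands still between calls to the robot, and variables do not carry over. Pictures are saved under pics/ and viewed, and the job is handed in when it is done.

```bash
ls -la; mkdir -p pics; cat > h.py <<'E'
import numpy as np, cv2
from cell import sense, snapshot, close_job, search_frame, masks_of, tip_of
from scipy.spatial.transform import Rotation as R
def save(p,n): cv2.imwrite('pics/'+n, cv2.cvtColor(p['color'],cv2.COLOR_RGB2BGR))
def pts(p,mask=None):
    d=p['depth']; v,u=np.nonzero((d>0) if mask is None else (mask&(d>0)))
    K=np.array([[p['fx'],0,p['cx']],[0,p['fy'],p['cy']],[0,0,1.]])
    s=cv2.undistortPoints(np.c_[u,v].astype(float).reshape(-1,1,2),K,np.array([p['k1'],0,0,0.])).reshape(-1,2)
    z=d[v,u]; c=np.c_[s*z[:,None],z]
    T=np.linalg.inv(np.array(p['world_to_cam'])); return c@T[:3,:3].T+T[:3,3],u,v
def proj(p,X):
    T=np.array(p['world_to_cam']); c=np.atleast_2d(X)@T[:3,:3].T+T[:3,3]
    s=c[:,:2]/c[:,2:]; s=s*(1+p['k1']*(s**2).sum(1,keepdims=True))
    return s*[p['fx'],p['fy']]+[p['cx'],p['cy']]
E
python3 - <<'E'
from h import *
s=sense(); print({k:np.round(v,3) for k,v in s.items()})
for n in ('top','side'):
    p=snapshot(n); save(p,n+'0.png')
    print(n,p['shot'],np.round(p['world_to_cam'],3).tolist(),p['fx'],p['k1'])
    for w in ['jig','clamp','clamp_hinge','clamp_handle','coaster_center','lifter_grip','plate_floor','mug_a','tape','bottle','jar','blanks','roller']:
        try: print(w,[(round(r['p'],2),np.round(r['location']).tolist()) for r in tip_of(p,w)][:3])
        except Exception as e: print(w,e)
E
```

```text
total 12
drwxr-xr-x  3 agent agent 4096 Dec  6 23:36 .
drwxr-xr-x 23 root  root  4096 Dec  6 23:36 ..
drwxr-xr-x  2 agent agent 4096 Dec  6 23:36 pics
{'time': np.float64(0.0), 'joint_pos': array([-1.465,  0.207,  1.543, -0.   ,  1.394, -0.15 ]), 'qvel': array([ 0.001, -0.002,  0.001, -0.001, -0.001, -0.   ]), 'joint_torque': array([ 1.0000e-03, -3.8303e+01, -2.9160e+01, -0.0000e+00,  1.1000e-02,
       -0.0000e+00]), 'ee_pos': array([ 145.944, -555.381,  230.117]), 'ee_rot': array([-1.318,  1.019, -1.016]), 'wrist_force': array([ 0.334, -0.165, -0.479]), 'moment': array([-0.02 , -0.022,  0.041]), 'gripper_width': np.float64(0.998)}
top 1 [[-0.021, -0.999, 0.033, -35.559], [-0.998, 0.019, -0.056, 551.989], [0.055, -0.034, -0.998, 1028.198], [0.0, 0.0, 0.0, 1.0]] 393.0336139296288 0.010116758245881702
jig [(0.73, [556.0, 174.0, 1.0])]
clamp it knows: blanks, bottle, clamp_handle, clamp_hinge, coaster_center, jar, jig, lifter_grip, mug, plate_floor, roller, tape
clamp_hinge [(0.76, [581.0, 256.0, 50.0])]
clamp_handle [(0.46, [732.0, 273.0, 3.0])]
coaster_center [(0.96, [549.0, 168.0, 1
[... 716 characters left out ...]
 jig, lifter_grip, mug, plate_floor, roller, tape
clamp_hinge [(0.78, [578.0, 260.0, 48.0])]
clamp_handle [(0.73, [582.0, 256.0, 135.0])]
coaster_center [(0.66, [551.0, 167.0, 14.0])]
lifter_grip [(0.75, [499.0, -77.0, 52.0]), (0.2, [770.0, -196.0, -1.0])]
plate_floor [(0.74, [422.0, -316.0, 6.0]), (0.24, [578.0, 257.0, 50.0])]
mug_a [(0.94, [738.0, -30.0, -1.0]), (0.59, [605.0, -335.0, -1.0])]
tape [(0.8, [743.0, 146.0, 1.0]), (0.25, [500.0, -78.0, 51.0])]
bottle [(0.62, [734.0, 273.0, 1.0])]
jar [(0.83, [350.0, -176.0, -0.0]), (0.46, [581.0, 254.0, 134.0])]
blanks [(0.79, [300.0, 268.0, 3.0]), (0.37, [419.0, -317.0, 6.0])]
roller [(0.77, [768.0, -195.0, 1.0]), (0.45, [299.0, 265.0, -1.0])]
```

View pics/top0.png

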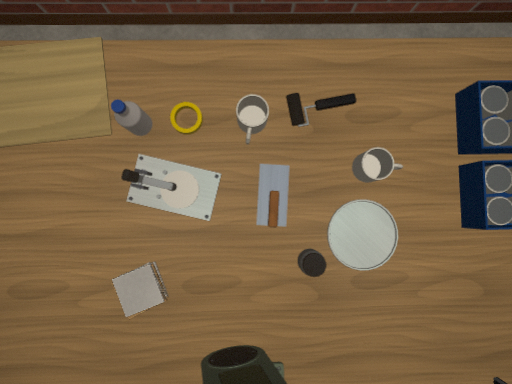

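View pics/side0.png

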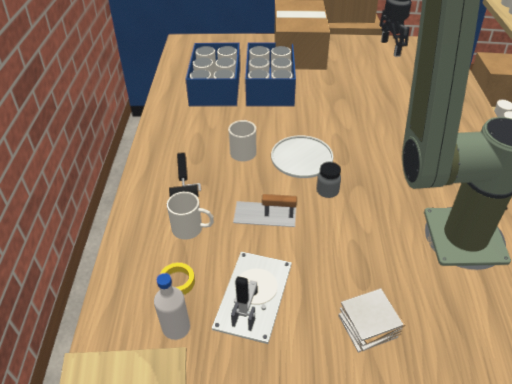

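```bash
cat > m.py <<'E'
from h import *
s=sense(); M=R.from_rotvec(s['ee_rot']).as_matrix(); print('tool x,y,z cols',np.round(M,3).tolist())
for n in ('top','side'):
    p=snapshot(n); print(n)
    for w in ['jig','coaster_center','lifter_grip','plate_floor']:
        for r in masks_of(p,w)[:1]:
            P,u,v=pts(p,r['mask'])
            print(w,round(r['p'],2),len(P),'z pct',np.round(np.percentile(P[:,2],[2,10,50,90,98]),1))
            lo,hi={'jig':(4,16),'coaster_center':(14,24),'lifter_grip':(-4,8),'plate_floor':(-5,20)}[w]
            Q=P[(P[:,2]>lo)&(P[:,2]<hi)]
            if w in('plate_floor','coaster_center'):
                print('  circ',np.round(cv2.minEnclosingCircle(Q[:,:2].astype(np.float32)),1) if 0 else cv2.minEnclosingCircle(Q[:,:2].astype(np.float32)), 'mean',Q[:,:2].mean(0).round(1),'ell',cv2.fitEllipse(cv2.convexHull(Q[:,:2].astype(np.float32))))
            else:
                print('  rect',cv2.minAreaRect(Q[:,:2].astype(np.float32)))
            if w=='lifter_grip':
                H=P[P[:,2]>55]; print('  handle',cv2.minAreaRect(H[:,:2].astype(np.float32)),H.mean(0).round(1),np.percentile(H[:,2],[50,90]))
E
python3 m.py
```

```text
tool x,y,z cols [[0.254, -0.0, 0.967], [-0.967, -0.0, 0.254], [0.0, -1.0, -0.0]]
top
jig 0.57 3325 z pct [  3.8   8.5  11.6  59.2 172.8]
  rect ((556.32421875, 185.75753784179688), (229.81651306152344, 130.52825927734375), 75.5164566040039)
lifter_grip 0.64 1805 z pct [-0.9  0.9  3.7 67.7 70.1]
  rect ((531.414794921875, -79.01023864746094), (80.08523559570312, 165.21115112304688), 85.42745208740234)
  handle ((494.210693359375, -75.98037719726562), (24.066410064697266, 88.95658874511719), 85.71761322021484) [494.7 -75.5  67.7] [67.90107715 70.17151687]
plate_floor 0.57 3970 z pct [ 1.3  2.7  5.6 10.5 14.7]
  circ ((419.2833251953125, -318.9344482421875), 97.77013397216797) mean [ 419.4 -317.1] ell ((419.8349609375, -318.2531433105469), (188.91494750976562, 194.35452270507812), 176.07176208496094)
side
jig 0.75 3759 z pct [  4.4   7.   10.1  68.8 169.7]
  rect ((560.6686401367188, 184.91519165039062), (227.31959533691406, 129.58261108398438), 75.38981628417969)
coaster_center 0.97 767 z pct [12.9 15.7 18.1 20.5 21.9]
  circ ((555.209716796875, 168.1278533935547), 50.66181945800781) mean [541.2 165. ] ell ((553.8915405273438, 168.2620086669922), (96.26432800292969, 99.37940216064453), 9.5236177444458)
lifter_grip 0.56 1556 z pct [-2.  -0.3  2.8 64.9 68.2]
  rect ((534.7239379882812, -78.65709686279297), (86.02610778808594, 166.11257934570312), 84.52357482910156)
  handle ((500.44195556640625, -73.78031158447266), (26.538541793823242, 89.22687530517578), 85.80284118652344) [499.7 -69.8  64.6] [65.56468044 68.43700018]
plate_floor 0.72 1984 z pct [-0.6  1.1  4.2  9.6 13.8]
  circ ((421.2825622558594, -322.861572265625), 106.88715362548828) mean [ 427.9 -318.7] ell ((422.9363708496094, -324.1638488769531), (191.2552490234375, 214.7450408935547), 170.42776489257812)
```

```bash
cat >> h.py <<'E'
JO=np.array([555.3,173.3,0]); JY=np.radians(75.4)
def jig(x,y,z): return JO+R.from_rotvec([0,0,JY]).apply([x,y,z])
def ori(psi,tau=0):  # tool z = nose dir, y down
    c,s=np.cos(psi),np.sin(psi)
    return np.array([[s,0,c],[-c,0,s],[0,-1,0]])@R.from_rotvec([-tau,0,0]).as_matrix()
def row(P,M,s=None):
    s=s or sense(); M0=R.from_rotvec(s['ee_rot']).as_matrix()
    d=M0.T@(np.array(P)-s['ee_pos'])/10; t=R.from_matrix(M0.T@M).as_rotvec()
    print('[[%.2f,%.2f,%.2f],[%.3f,%.3f,%.3f]]'%(*d,*t))
def now():
    s=sense(); M=R.from_rotvec(s['ee_rot']).as_matrix()
    psi=np.arctan2(M[1,2],M[0,2]); 
    print('t',round(s['time'],2),'pos',np.round(s['ee_pos'],1),'jig',np.round(R.from_rotvec([0,0,-JY]).apply(s['ee_pos']-JO),1),'psi',round(np.degrees(psi),2),'pitch',round(np.degrees(np.arcsin(-M[2,2])),2),'roll',round(np.degrees(np.arcsin(M[2,0])),2),'F',np.round(s['wrist_force'],1),'M',np.round(s['moment'],2),'g',round(float(s['gripper_width']),3),'q',np.round(s['joint_pos'],2))
    return s
E
python3 - <<'E'
from h import *
now(); row(jig(45,0,230),ori(JY)); row(jig(45,0,138),ori(JY))
E
```

```text
t 1.8 pos [ 146.  -556.1  231.3] jig [-809.1  212.2  231.3] psi 14.71 pitch 0.0 roll 0.0 F [0.3 0.3 0.2] M [-0.04 -0.01 -0.02] g 1.001 q [-1.46  0.21  1.54 -0.    1.39 -0.15]
[[-64.08,0.13,60.32],[0.000,-1.059,-0.000]]
[[-64.08,9.33,60.32],[0.000,-1.059,-0.000]]
```

```bash
python3 -m jog '[[[-6,0,6],[0,-0.1,0],-1],[[-12,0,12],[0,-0.2,0],-1],[[-18,0,18],[0,-0.3,0],-1],[[-24,0,23],[0,-0.4,0],-1],[[-28,0,27],[0,-0.5,0],-1],[[-32,0,30],[0,-0.6,0],-1],[[-36,0,34],[0,-0.7,0],-1],[[-40,0,38],[0,-0.8,0],-1],[[-44,0,41],[0,-0.9,0],-1],[[-48,0,45],[0,-1.0,0],-1]]' 60; python3 - <<'E'
from h import *
now(); row(jig(45,0,230),ori(JY)); row(jig(45,0,138),ori(JY))
E
```

```text
time: 2.8
ee_pos: [386.0, -115.5, 231.8]
ee_rot: [-1.558, 0.242, -0.245]
wrist_force: [1.7, -1.5, -0.2]
gripper_width: 0.0
t 2.8 pos [ 386.  -115.5  231.8] jig [-322.1   91.   231.8] psi 72.22 pitch 0.02 roll 0.1 F [ 1.7 -1.5 -0.2] M [-0.02 -0.04 -0.  ] g 0.0 q [-0.51 -0.18  1.93 -0.    1.39 -0.2 ]
[[7.05,0.18,37.16],[0.000,-0.055,0.002]]
[[7.04,9.38,37.16],[0.000,-0.055,0.002]]
```

```bash
python3 -m jog '[[[1,0,5],[0,-0.05,0],-1],[[2,0,10],[0,-0.055,0],-1],[[3,0,15],[0,-0.055,0],-1],[[4,0,20],[0,-0.055,0],-1],[[5,0,25],[0,-0.055,0],-1],[[6,0,30],[0,-0.055,0],-1],[[7,0,35],[0,-0.055,0],-1],[[7.05,2,37.1],[0,-0.055,0],-1],[[7.05,6,37.1],[0,-0.055,0],-1],[[7.05,9.4,37.1],[0,-0.055,0],-1]]'; python3 - <<'E'
from h import *
s=now(); p=snapshot('side'); save(p,'side1.png'); p=snapshot('top'); save(p,'top1.png')
w=11
for th in [0,.2,.5,.8,1.1,1.4,1.57,1.65,1.75,1.8]:
    r=88; n=np.array([-np.cos(th),np.sin(th)]); c=np.array([90,50])+r*np.array([np.sin(th),np.cos(th)])+9*n
    T=c+np.array([-w if th<1.5708 else w if th>1.6 else 0,0]); print(th,T.round(1),end=' '); row(jig(T[0],0,T[1]),ori(JY),s)
E
```

```text
time: 3.8
ee_pos: [566.9, 217.7, 136.6]
ee_rot: [-1.562, 0.197, -0.2]
wrist_force: [-0.4, -0.7, -0.9]
gripper_width: 0.002
t 3.8 pos [566.9 217.7 136.6] jig [ 45.9  -0.  136.6] psi 75.51 pitch 0.01 roll 0.14 F [-0.4 -0.7 -0.9] M [-0.02 -0.05  0.01] g 0.002 q [ 0.22  0.36  1.55 -0.    1.23  0.48]
0 [ 70. 138.] [[0.00,-0.14,2.41],[0.000,0.002,0.002]]
0.2 [ 87.7 138. ] [[0.01,-0.15,4.18],[0.000,0.002,0.002]]
0.5 [113.3 131.5] [[0.01,0.50,6.74],[0.000,0.002,0.002]]
0.8 [135.9 117.8] [[0.01,1.88,9.00],[0.000,0.002,0.002]]
1.1 [153.3  97.9] [[0.01,3.86,10.75],[0.000,0.002,0.002]]
1.4 [164.2  73.8] [[0.01,6.27,11.83],[0.000,0.002,0.002]]
1.57 [167.   59.1] [[0.00,7.75,12.11],[0.000,0.002,0.002]]
1.65 [189.4  52. ] [[0.01,8.45,14.36],[0.000,0.002,0.002]]
1.75 [189.2  43.2] [[0.00,9.34,14.33],[0.000,0.002,0.002]]
1.8 [188.7  38.8] [[0.00,9.78,14.29],[0.000,0.002,0.002]]
```

View pics/side1.png

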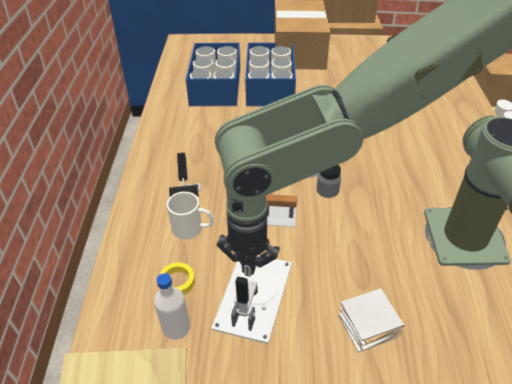

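View pics/top1.png

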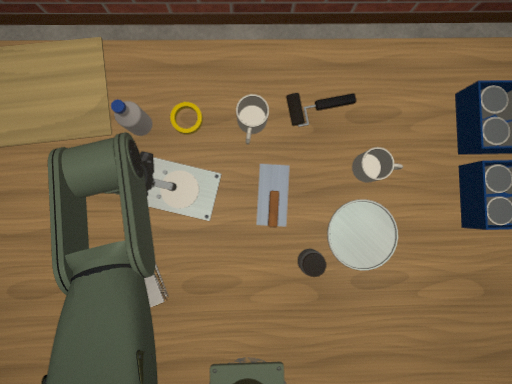

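```bash
python3 -m jog '[[[0,-0.1,2],[0,0,0],-1],[[0,-0.1,3.2],[0,0,0],-1],[[0,-0.1,4.4],[0,0,0],-1],[[0,0.2,5.6],[0,0,0],-1],[[0,0.5,6.8],[0,0,0],-1],[[0,1.2,8],[0,0,0],-1],[[0,1.9,9],[0,0,0],-1],[[0,2.9,10],[0,0,0],-1],[[0,3.9,10.8],[0,0,0],-1],[[0,5,11.4],[0,0,0],-1]]' && python3 - <<'E'
from h import *
s=now()
for T in [(164.2,73.8),(170,59.1),(185,52),(189,43),(189,40)]: row(jig(T[0],0,T[1]),ori(JY),s)
E
```

```text
time: 4.9
ee_pos: [591.1, 326.7, 80.2]
ee_rot: [-1.566, 0.206, -0.193]
wrist_force: [1.3, -1.2, 3.3]
gripper_width: -0.001
t 4.9 pos [591.1 326.7  80.2] jig [157.5   4.   80.2] psi 75.43 pitch 0.29 roll -0.44 F [ 1.3 -1.2  3.3] M [-0.11 -0.39 -0.02] g -0.001 q [0.38 0.56 1.38 0.   1.2  0.63]
[[0.41,0.64,0.68],[0.005,0.000,-0.008]]
[[0.42,2.10,1.26],[0.005,0.000,-0.008]]
[[0.42,2.81,2.77],[0.005,0.000,-0.008]]
[[0.43,3.71,3.17],[0.005,0.000,-0.008]]
[[0.43,4.01,3.17],[0.005,0.000,-0.008]]
```

```bash
python3 -m jog '[[[0.2,0.6,0.7],[0,0,0],-1],[[0.4,1.4,1],[0,0,0],-1],[[0.4,2.1,1.3],[0,0,0],-1],[[0.4,2.5,1.8],[0,0,0],-1],[[0.4,2.9,2.4],[0,0,0],-1],[[0.4,3.2,2.8],[0,0,0],-1],[[0.4,3.5,3],[0,0,0],-1],[[0.4,3.8,3],[0,0,0],-1],[[0.4,4,3],[0,0,0],-1],[[0.4,4.1,3],[0,0,0],-1]]' && python3 - <<'E'
from h import *
s=now()
p=snapshot('side'); save(p,'side2.png')
E
```

```text
time: 5.9
ee_pos: [602.9, 355.4, 42.1]
ee_rot: [-1.564, 0.205, -0.194]
wrist_force: [-4.6, -2.5, 15.6]
gripper_width: 0.0
t 5.9 pos [602.9 355.4  42.1] jig [ 1.882e+02 -1.000e-01  4.210e+01] psi 75.43 pitch 0.2 roll -0.38 F [-4.6 -2.5 15.6] M [-0.41  0.95  0.01] g 0.0 q [0.41 0.65 1.33 0.   1.17 0.66]
```

View pics/side2.png

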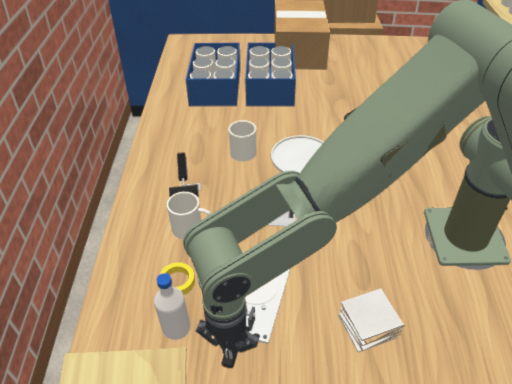

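```bash
python3 -m jog '[[[0,-5,0.5],[0,0,0],-1],[[0,-10,1],[0,0,0],-1],[[0,-15,0],[0,0.1,0],0],[[0,-18,-3],[0,0.2,0],1],[[0,-20,-7],[0,0.35,0],1],[[1,-20,-11],[0,0.5,0],1],[[2,-20,-15],[0,0.65,0],1],[[3,-20,-19],[0,0.8,0],1],[[4,-20,-23],[0,0.95,0],1],[[4,-20,-27],[0,1.1,0],1]]' && python3 - <<'E'
from h import *
s=now()
p=snapshot('side'); save(p,'side3.png')
for z in (160,60,36): row([497,-75.5,z],ori(np.radians(-4.6)),s)
E
```

```text
time: 6.95
ee_pos: [575.3, 82.6, 242.5]
ee_rot: [-1.306, 1.057, -1.051]
wrist_force: [1.0, -0.7, -0.1]
gripper_width: 0.999
t 6.95 pos [575.3  82.6 242.5] jig [-82.8 -42.2 242.5] psi 12.02 pitch 0.37 roll 0.0 F [ 1.  -0.7 -0.1] M [ 0.04 -0.01  0.04] g 0.999 q [-0.01  0.22  1.51 -0.    1.43  1.36]
[[13.83,8.32,-10.90],[0.006,0.290,0.001]]
[[13.83,18.32,-10.83],[0.006,0.290,0.001]]
[[13.83,20.72,-10.82],[0.006,0.290,0.001]]
```

View pics/side3.png

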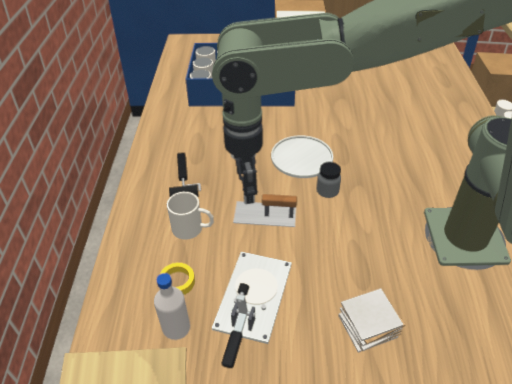

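```bash
python3 -m jog '[[[3,1,-2.4],[0.006,0.05,0],1],[[6,3,-4.8],[0.006,0.1,0],1],[[9,5,-7.2],[0.006,0.15,0],1],[[12,7,-9.6],[0.006,0.22,0],1],[[13.8,9,-10.9],[0.006,0.29,0],1],[[13.8,12,-10.9],[0.006,0.29,0],1],[[13.8,15,-10.9],[0.006,0.29,0],1],[[13.8,17.5,-10.9],[0.006,0.29,0],1],[[13.8,19,-10.9],[0.006,0.29,0],1],[[13.8,20,-10.9],[0.006,0.29,0],1]]' && python3 - <<'E'
from h import *
s=now()
p=snapshot('side'); save(p,'side4.png')
row([497,-75.5,36],ori(np.radians(-4.6)),s)
E
```

```text
time: 8.0
ee_pos: [491.5, -80.7, 42.4]
ee_rot: [-1.174, 1.275, -1.276]
wrist_force: [0.2, -0.0, 0.4]
gripper_width: 1.003
t 8.0 pos [491.5 -80.7  42.4] jig [-261.9   -2.3   42.4] psi -5.06 pitch 0.29 roll 0.32 F [ 0.2 -0.   0.4] M [-0.02 -0.03  0.05] g 1.003 q [-0.33  0.3   1.87 -0.01  0.97  1.33]
[[-0.57,0.63,0.51],[0.005,-0.008,0.006]]
```

View pics/side4.png

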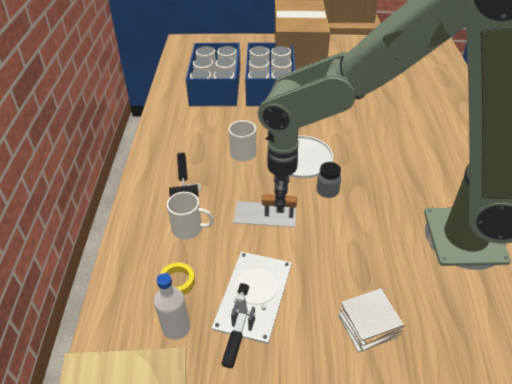

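```bash
python3 -m jog '[[[-0.3,0.3,0.25],[0.005,0,0.006],1],[[-0.55,0.6,0.5],[0.005,0,0.006],1],[[-0.55,0.6,0.5],[0.005,0,0.006],0],[[-0.55,0.6,0.5],[0.005,0,0.006],-0.6],[[-0.55,0.6,0.5],[0.005,0,0.006],-1],[[-0.55,0.6,0.5],[0.005,0,0.006],-1],[[-0.55,0.6,0.5],[0.005,0,0.006],-1],[[-0.55,0.6,0.5],[0.005,0,0.006],-1],[[-0.55,0.6,0.5],[0.005,0,0.006],-1],[[-0.55,0.6,0.5],[0.005,0,0.006],-1]]' 110 && python3 - <<'E'
from h import *
s=now()
p=snapshot('side'); save(p,'side5.png')
p=snapshot('top'); save(p,'top5.png')
r=masks_of(p,'lifter_grip')
for q in r[:1]:
    P,u,v=pts(p,q['mask']); Q=P[P[:,2]<8]; print(len(Q),cv2.minAreaRect(Q[:,:2].astype(np.float32)))
E
```

```text
time: 9.05
ee_pos: [496.9, -75.8, 36.2]
ee_rot: [-1.166, 1.274, -1.274]
wrist_force: [-1.7, -0.4, 5.7]
gripper_width: 0.261
t 9.05 pos [496.9 -75.8  36.2] jig [-255.8   -6.3   36.2] psi -5.07 pitch 0.01 roll -0.02 F [-1.7 -0.4  5.7] M [-0.04  0.09 -0.  ] g 0.261 q [-0.32  0.31  1.87  0.    0.96  1.34]
492 ((586.1516723632812, -83.73721313476562), (79.35857391357422, 54.76218032836914), 85.70503234863281)
```

View pics/side5.png

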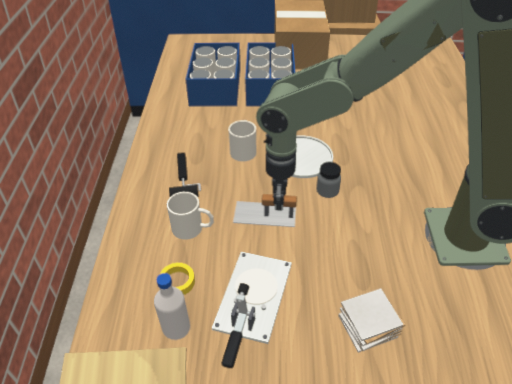

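View pics/top5.png

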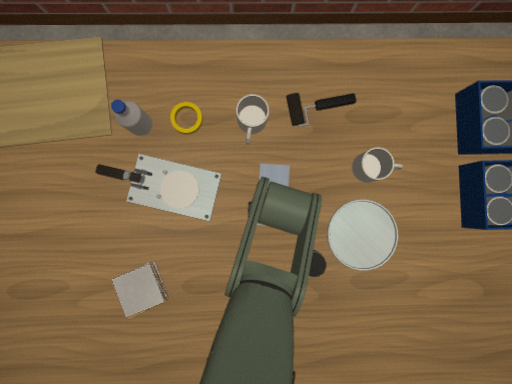

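```bash
python3 - <<'E'
from h import *
s=now()
row(jig(-240,0,76),ori(JY),s)
E
python3 -m jog '[[[0,-1,0],[0,0,0],-1],[[0,-2,0],[0,-0.1,0],-1],[[-0.2,-3,0],[0,-0.25,0],-1],[[-0.5,-4,0],[0,-0.4,0],-1],[[-0.8,-4,0],[0,-0.55,0],-1],[[-1.1,-4,-0.1],[0,-0.7,0],-1],[[-1.4,-4,-0.2],[0,-0.85,0],-1],[[-1.7,-4,-0.3],[0,-1,0],-1],[[-1.7,-4,-0.3],[0,-1.15,0],-1],[[-1.7,-4,-0.3],[0,-1.3,0],-1]]'
python3 - <<'E'
from h import *
s=now()
row(jig(-240,0,76),ori(JY),s)
E
```

```text
t 9.2 pos [496.9 -75.8  36.1] jig [-255.8   -6.3   36.1] psi -5.06 pitch 0.01 roll -0.02 F [-0.4  0.2  6.9] M [0.01 0.1  0.05] g 0.261 q [-0.32  0.31  1.87  0.    0.96  1.34]
[[-1.66,-3.99,-0.36],[-0.000,-1.404,-0.000]]
time: 10.2
ee_pos: [494.5, -58.2, 75.7]
ee_rot: [-1.553, 0.278, -0.275]
wrist_force: [-0.6, 0.1, -1.9]
gripper_width: 0.262
t 10.2 pos [494.5 -58.2  75.7] jig [-239.4    0.5   75.7] psi 69.79 pitch -0.01 roll -0.12 F [-0.6  0.1 -1.9] M [-0.07  0.02 -0.01] g 0.262 q [-0.29  0.24  1.86  0.    1.04  0.06]
[[0.06,-0.03,-0.05],[-0.000,-0.098,-0.002]]
```

```bash
python3 -m jog '[[[0,0,0],[0,-0.05,0],-1],[[0,0,0],[0,-0.098,0],-1],[[0,0.5,0],[0,-0.098,0],-1],[[0,1,0],[0,-0.098,0],-1],[[0,1.5,0],[0,-0.098,0],-1],[[0,2,0],[0,-0.098,0],-1],[[0,2.2,0],[0,-0.098,0],-1],[[0,2.2,0],[0,-0.098,0],-1],[[0,2.2,0],[0,-0.098,0],-1],[[0,2.2,0],[0,-0.098,0],-1]]'
cat > m2.py <<'E'
from h import *
import sys
s=now(); tag=sys.argv[1]
for n in ('top','side'):
    p=snapshot(n); save(p,n+tag+'.png'); np.savez('shot_'+n+tag+'.npz',**{k:v for k,v in p.items()})
    for w in ['jig','coaster_center','lifter_grip']:
        rr=masks_of(p,w)
        for r in rr[:1]:
            np.save('mask_%s_%s%s.npy'%(w,n,tag),r['mask'])
            P,u,v=pts(p,r['mask'])
            J=R.from_rotvec([0,0,-JY]).apply(P-JO)
            print(n,w,round(r['p'],2),len(P),'z pct',np.round(np.percentile(P[:,2],[10,50,90]),1))
            if w=='jig': Q=J[(P[:,2]>5)&(P[:,2]<15)]; print('   rect jigframe',cv2.minAreaRect(Q[:,:2].astype(np.float32)))
            if w=='coaster_center': print('  ell',cv2.fitEllipse(cv2.convexHull(J[:,:2].astype(np.float32))),cv2.minEnclosingCircle(J[:,:2].astype(np.float32)))
            if w=='lifter_grip':
                Q=J[P[:,2]<30]; print('   rect jigframe',cv2.minAreaRect(Q[:,:2].astype(np.float32)),'x99',np.percentile(Q[:,0],[99,99.8]), 'z',np.percentile(Q[:,2],[10,50,90]))
                x=Q[:,0]; xe=np.percentile(x,99)
                for a,b in ((xe-60,xe-40),(xe-40,xe-20),(xe-20,xe)):
                    q=Q[(x>a)&(x<b)]; print('    z at',round((a+b)/2),np.median(q[:,2]).round(1),'y ext',np.percentile(q[:,1],[1,99]).round(1))
E
python3 m2.py 6
```

```text
time: 11.2
ee_pos: [494.7, -58.3, 54.0]
ee_rot: [-1.561, 0.201, -0.199]
wrist_force: [0.1, 0.1, -1.8]
gripper_width: 0.263
t 11.2 pos [494.7 -58.3  54. ] jig [-239.4    0.3   54. ] psi 75.4 pitch -0.02 roll -0.08 F [ 0.1  0.1 -1.8] M [-0.1   0.02  0.01] g 0.263 q [-0.29  0.27  1.87  0.    1.   -0.04]
top coaster_center 0.86 1196 z pct [17.4 19.9 22.4]
  ell ((-4.830254077911377, 4.932697296142578), (98.00299072265625, 106.20590209960938), 112.97661590576172) ((-3.61619234085083, 2.996624231338501), 53.434234619140625)
top lifter_grip 0.58 620 z pct [18.3 20.9 23.4]
   rect jigframe ((-145.7913055419922, 3.4535598754882812), (55.31233215332031, 82.93063354492188), 0.6048673391342163) x99 [-120.54344127 -118.78957874] z [18.30627673 20.94438228 23.37846919]
    z at -171 20.9 y ext [-34.   42.7]
    z at -151 20.9 y ext [-35.5  43.3]
    z at -131 20.9 y ext [-37.3  43. ]
side jig 0.71 4188 z pct [ 6.8 10.4 53.4]
   rect jigframe ((12.283943176269531, -2.57135009765625), (227.60089111328125, 130.46292114257812), 0.22592346370220184)
side coaster_center 0.81 1020 z pct [15.5 18.1 20.4]
  ell ((11.17086410522461, 0.9536075592041016), (99.0182876586914, 158.75425720214844), 100.35932159423828) ((16.32686996459961, 5.922201633453369), 75.39642333984375)
side lifter_grip 0.77 1583 z pct [16.9 20.  82.4]
   rect jigframe ((-199.10940551757812, -5.267673492431641), (166.7938232421875, 88.07119750976562), 0.4258749186992645) x99 [-118.33050231 -116.42064715] z [16.55598104 19.41155432 21.87535764]
    z at -168 19.2 y ext [-48.3  38.2]
    z at -148 19.4 y ext [-45.8  38.3]
    z at -128 19.3 y ext [-39.3  38.8]
```

```bash
python3 - <<'E'
import cv2
a=cv2.imread('pics/top6.png')[120:260,90:330]; b=cv2.imread('pics/side6.png')[170:370,180:330]
cv2.imwrite('pics/top6z.png',cv2.resize(a,None,fx=3,fy=3)); cv2.imwrite('pics/side6z.png',cv2.resize(b,None,fx=3,fy=3))
E
```

```text
(no output)
```

View pics/top6z.png

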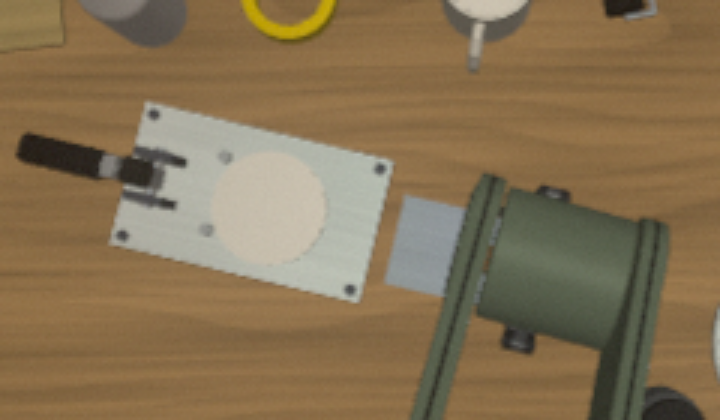

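View pics/side6z.png

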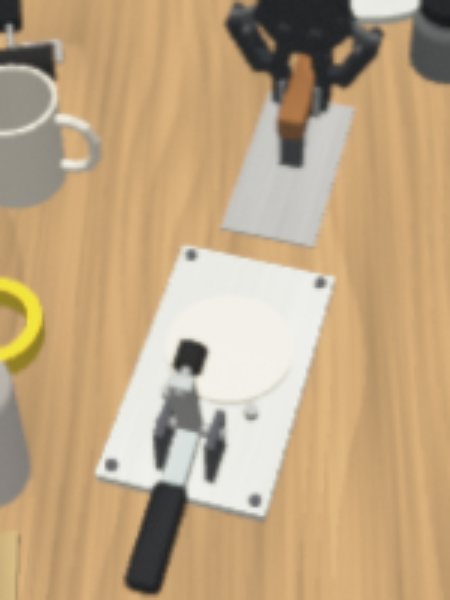

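```bash
python3 -m jog '[[[0,0,1],[-0.005,0,0],-1],[[0,0,2],[-0.01,0,0],-1],[[0,0,3],[-0.015,0,0],-1],[[0,0,4],[-0.015,0,0],-1],[[0,0.2,4],[-0.015,0,0],-1],[[0,0.4,4],[-0.015,0,0],-1],[[0,0.5,4],[-0.015,0,0],-1],[[0,0.55,4],[-0.015,0,0],-1],[[0,0.6,4],[-0.015,0,0],-1],[[0,0.65,4],[-0.015,0,0],-1]]'
python3 - <<'E'
from h import *
s=now()
E
```

```text
time: 12.6
ee_pos: [504.6, -19.9, 47.5]
ee_rot: [-1.576, 0.204, -0.198]
wrist_force: [-0.9, 0.1, 0.2]
gripper_width: 0.264
t 12.6 pos [504.6 -19.9  47.5] jig [-199.7    0.3   47.5] psi 75.37 pitch 0.84 roll -0.1 F [-0.9  0.1  0.2] M [0.09 0.03 0.05] g 0.264 q [-0.2   0.3   1.86 -0.02  0.99  0.06]
```

```bash
python3 -m jog '[[[0,0.05,0.5],[0,0,0],-1],[[0,0.05,1],[0,0,0],-1],[[0,0.05,1.5],[0,0,0],-1],[[0,0.05,2],[0,0,0],-1],[[0,0.05,2.5],[0,0,0],-1],[[0,0.05,3],[0,0,0],-1],[[0,0.05,3.5],[0,0,0],-1],[[0,0.05,4],[0,0,0],-1],[[0,0.05,4.5],[0,0,0],-1],[[0,0.05,5],[0,0,0],-1]]'
python3 - <<'E'
from h import *
s=now(); p=snapshot('side'); save(p,'side7.png')
cv2.imwrite('pics/side7z.png',cv2.resize(cv2.cvtColor(p['color'],cv2.COLOR_RGB2BGR)[170:370,180:330],None,fx=3,fy=3))
E
```

```text
time: 13.6
ee_pos: [517.7, 28.7, 46.6]
ee_rot: [-1.576, 0.203, -0.199]
wrist_force: [-1.2, -3.7, 4.5]
gripper_width: 0.261
t 13.6 pos [517.7  28.7  46.6] jig [-1.494e+02 -1.000e-01  4.660e+01] psi 75.37 pitch 0.84 roll -0.05 F [-1.2 -3.7  4.5] M [ 0.08 -0.13 -0.06] g 0.261 q [-0.1   0.33  1.82 -0.02  1.    0.16]
```

View pics/side7z.png

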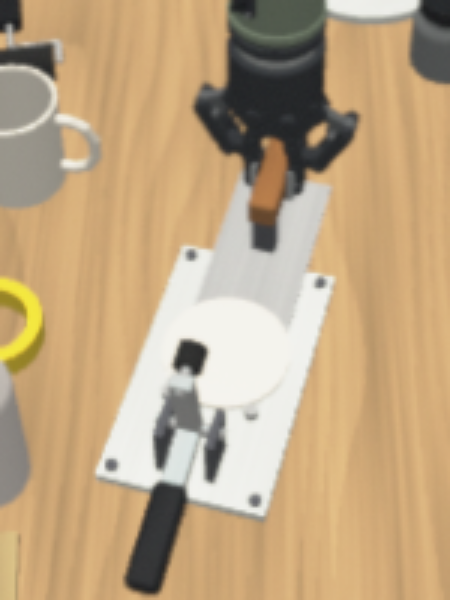

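```bash
python3 -m jog '[[[0,-0.03,0.4],[0,0,0],-1],[[0,-0.03,0.8],[0,0,0],-1],[[0,-0.03,1.2],[0,0,0],-1],[[0,-0.03,1.6],[0,0,0],-1],[[0,-0.03,2],[0,0,0],-1],[[0,-0.03,2.4],[0,0,0],-1],[[0,-0.03,2.8],[0,0,0],-1],[[0,-0.03,3.2],[0,0,0],-1],[[0,-0.03,3.6],[0,0,0],-1],[[0,-0.03,4],[0,0,0],-1]]'
python3 - <<'E'
from h import *
s=now(); p=snapshot('side'); save(p,'side8.png')
cv2.imwrite('pics/side8z.png',cv2.resize(cv2.cvtColor(p['color'],cv2.COLOR_RGB2BGR)[170:370,180:330],None,fx=3,fy=3))
p=snapshot('top'); save(p,'top8.png')
cv2.imwrite('pics/top8z.png',cv2.resize(cv2.cvtColor(p['color'],cv2.COLOR_RGB2BGR)[120:260,90:330],None,fx=3,fy=3))
E
```

```text
time: 14.65
ee_pos: [528.2, 68.1, 46.6]
ee_rot: [-1.576, 0.203, -0.199]
wrist_force: [-1.1, -4.0, 4.7]
gripper_width: 0.265
t 14.65 pos [528.2  68.1  46.6] jig [-108.6   -0.3   46.6] psi 75.37 pitch 0.82 roll -0.02 F [-1.1 -4.   4.7] M [-0.02 -0.07 -0.01] g 0.265 q [-0.03  0.35  1.79 -0.02  1.01  0.24]
```

View pics/side8z.png

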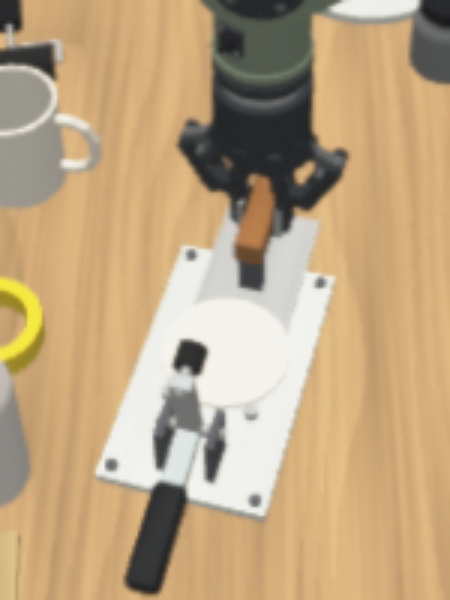

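View pics/top8z.png

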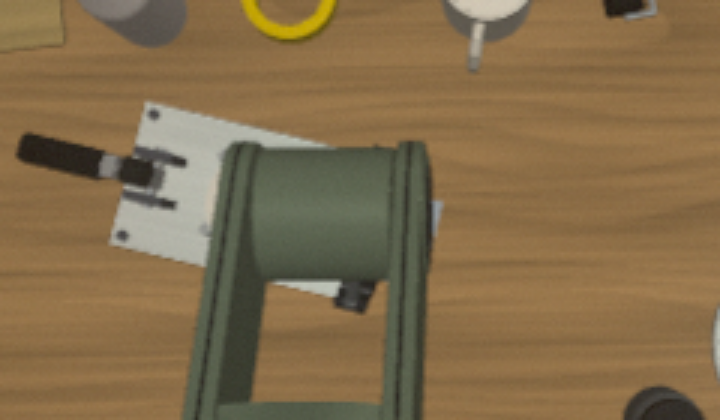

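```bash
python3 -m jog '[[[0,-0.03,0.2],[0,0,0],-1],[[0,-0.03,0.4],[0,0,0],-1],[[0,-0.03,0.6],[0,0,0],-1],[[0,-0.03,0.8],[0,0,0],-1],[[0,-0.03,1.0],[0,0,0],-1],[[0,-0.03,1.2],[0,0,0],-1],[[0,-0.03,1.4],[0,0,0],-1],[[0,-0.03,1.6],[0,0,0],-1],[[0,-0.03,1.7],[0,0,0],-1],[[0,-0.03,1.7],[0,0,0],-1]]'
python3 - <<'E'
from h import *
s=now(); p=snapshot('side'); save(p,'side9.png')
cv2.imwrite('pics/side9z.png',cv2.resize(cv2.cvtColor(p['color'],cv2.COLOR_RGB2BGR)[230:330,210:310],None,fx=6,fy=6))
for w in ('coaster_center','lifter_grip'):
    r=masks_of(p,w)[0]; P,u,v=pts(p,r['mask']); J=R.from_rotvec([0,0,-JY]).apply(P-JO); 
    print(w,len(J),np.percentile(J[:,0],[1,50,99]).round(1),np.percentile(J[:,2],[2,50,98]).round(1))
print(tip_of(p,'coaster_center')[:1],R.from_rotvec([0,0,-JY]).apply(np.array(tip_of(p,'coaster_center')[0]['location'])-JO))
E
```

```text
time: 15.75
ee_pos: [532.7, 85.4, 46.6]
ee_rot: [-1.574, 0.202, -0.199]
wrist_force: [-0.3, -3.1, 4.7]
gripper_width: 0.267
t 15.75 pos [532.7  85.4  46.6] jig [-90.7  -0.3  46.6] psi 75.39 pitch 0.75 roll -0.01 F [-0.3 -3.1  4.7] M [ 0.09 -0.05 -0.02] g 0.267 q [ 0.01  0.36  1.77 -0.01  1.01  0.27]
coaster_center 1010 [-46.4  -3.8  49.2] [15.9 20.1 24.4]
lifter_grip 856 [-130.   -74.9  -42.1] [ 8.3 13.4 78.7]Traceback (most recent call last):
  File "<stdin>", line 7, in <module>
IndexError: list index out of range
```

View pics/side9z.png

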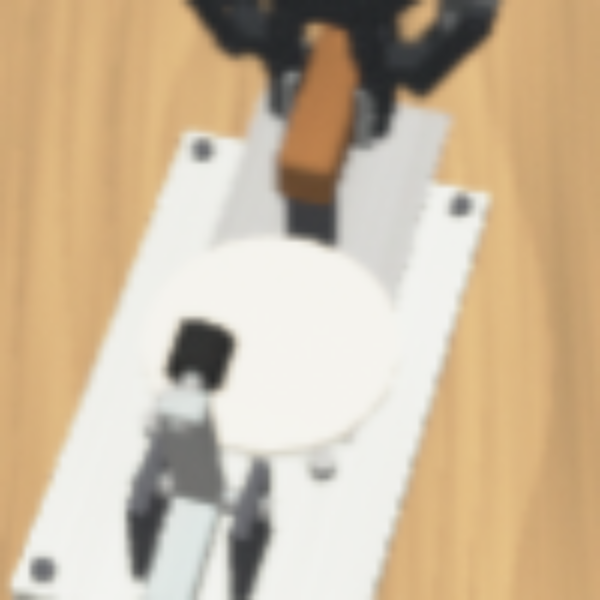

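```bash
python3 -m jog '[[[0,-0.1,0],[0.003,0,0],-1],[[0,-0.25,0],[0.006,0,0],-1],[[0,-0.45,0],[0.01,0,0],-1],[[0,-0.7,0],[0.015,0,0],-1],[[0,-1,0],[0.02,0,0],-1],[[0,-1.4,0],[0.025,0,0],-1],[[0,-1.8,0],[0.03,0,0],-1],[[0,-2.2,0],[0.035,0,0],-1],[[0,-2.6,0],[0.04,0,0],-1],[[0,-2.9,0],[0.045,0,0],-1]]'
python3 - <<'E'
from h import *
s=now(); p=snapshot('side'); save(p,'side10.png')
cv2.imwrite('pics/side10z.png',cv2.resize(cv2.cvtColor(p['color'],cv2.COLOR_RGB2BGR)[200:330,190:330],None,fx=4,fy=4))
E
```

```text
time: 17.0
ee_pos: [533.0, 85.8, 76.1]
ee_rot: [-1.529, 0.196, -0.203]
wrist_force: [-0.7, 0.2, -3.6]
gripper_width: 0.264
t 17.0 pos [533.   85.8  76.1] jig [-90.3  -0.5  76.1] psi 75.38 pitch -1.87 roll 0.02 F [-0.7  0.2 -3.6] M [-0.19  0.02 -0.  ] g 0.264 q [-0.02  0.31  1.77  0.04  1.06  0.22]
```

View pics/side10z.png

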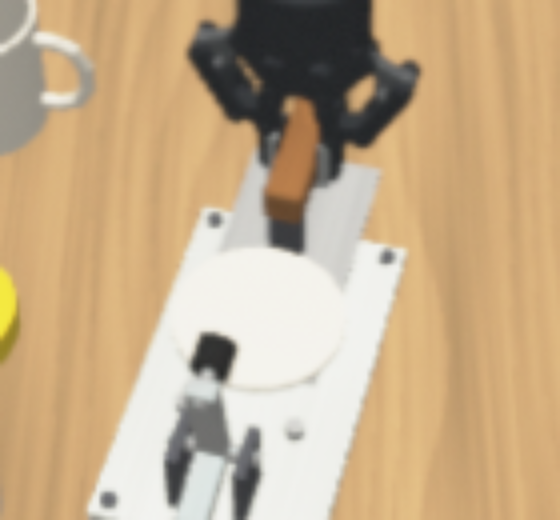

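```bash
cat >> h.py <<'E'
C=np.array([420.5,-317.5,4.0])
def nose_to_tcp(nose,psi,tau):
    u=np.array([np.cos(psi),np.sin(psi),0]); k=np.array([0,0,1.])
    return np.array(nose)-(120*(np.cos(tau)*u-np.sin(tau)*k)-36*(np.sin(tau)*u+np.cos(tau)*k))
def traj(P,M,n=10,smooth=True):
    s=sense(); M0=R.from_rotvec(s['ee_rot']).as_matrix(); out=[]
    tv=R.from_matrix(M0.T@M).as_rotvec(); d=M0.T@(np.array(P)-s['ee_pos'])/10
    for i in range(1,n+1):
        t=i/n; f=t-np.sin(2*np.pi*t)/2/np.pi if smooth else t
        out.append('[[%.2f,%.2f,%.2f],[%.3f,%.3f,%.3f]]'%(*(d*f),*(tv*f)))
    print('\n'.join(out))
E
python3 - <<'E'
from h import *
d=np.radians
psi=d(15); u=np.array([np.cos(psi),np.sin(psi),0])
pre=nose_to_tcp(C+23*u+[0,0,100],psi,d(-2)); print('pre',pre.round(1))
tip=nose_to_tcp(C+23*u+[0,0,6],psi,d(25)); print('tip',tip.round(1))
print('call1'); traj([525,20,160],ori(d(75.4),d(-2.5)))
E
```

```text
pre [ 325.7 -342.9  135.8]
tip [ 352.4 -335.8   93.3]
call1
[[0.01,-0.06,-0.04],[0.000,-0.000,0.000]]
[[0.04,-0.42,-0.31],[0.001,-0.000,0.000]]
[[0.13,-1.27,-0.93],[0.002,-0.000,0.000]]
[[0.26,-2.62,-1.93],[0.003,-0.000,0.000]]
[[0.43,-4.28,-3.14],[0.005,-0.000,0.001]]
[[0.60,-5.94,-4.36],[0.007,-0.000,0.001]]
[[0.73,-7.29,-5.35],[0.009,-0.000,0.001]]
[[0.82,-8.14,-5.98],[0.010,-0.000,0.001]]
[[0.85,-8.50,-6.24],[0.011,-0.000,0.001]]
[[0.86,-8.56,-6.28],[0.011,-0.000,0.001]]
```

```bash
python3 -m jog '[[[0,-0.1,0],[0,0,0],-1],[[0.05,-0.4,-0.3],[0,0,0],-1],[[0.1,-1.3,-0.9],[0,0,0],-1],[[0.3,-2.6,-1.9],[0.003,0,0],-1],[[0.4,-4.3,-3.1],[0.005,0,0],-1],[[0.6,-5.9,-4.4],[0.007,0,0],-1],[[0.7,-7.3,-5.4],[0.009,0,0],-1],[[0.8,-8.1,-6],[0.01,0,0],-1],[[0.85,-8.5,-6.2],[0.01,0,0],-1],[[0.85,-8.5,-6.2],[0.01,0,0],-1]]'
python3 - <<'E'
from h import *
d=np.radians
s=now(); p=snapshot('side'); save(p,'side11.png')
pre=np.array([325.7,-342.9,160]); cur=s['ee_pos']
t1=cur+(pre-cur)*.42; t1[2]=160
traj(t1,ori(d(50),d(-2.5)))
E
```

```text
time: 18.05
ee_pos: [525.4, 20.6, 160.1]
ee_rot: [-1.519, 0.194, -0.206]
wrist_force: [1.4, 0.3, -3.4]
gripper_width: 0.262
t 18.05 pos [525.4  20.6 160.1] jig [-155.3   -9.6  160.1] psi 75.34 pitch -2.48 roll 0.12 F [ 1.4  0.3 -3.4] M [-0.16  0.07  0.03] g 0.262 q [-0.15  0.17  1.75  0.05  1.22  0.09]
[[-0.03,-0.01,-0.11],[0.000,0.003,-0.000]]
[[-0.20,-0.04,-0.82],[0.000,0.022,-0.001]]
[[-0.62,-0.12,-2.51],[0.000,0.066,-0.003]]
[[-1.29,-0.25,-5.18],[0.000,0.136,-0.006]]
[[-2.10,-0.40,-8.45],[0.000,0.221,-0.009]]
[[-2.91,-0.56,-11.72],[0.000,0.307,-0.013]]
[[-3.57,-0.68,-14.39],[0.000,0.376,-0.016]]
[[-3.99,-0.76,-16.08],[0.000,0.421,-0.018]]
[[-4.17,-0.80,-16.79],[0.000,0.439,-0.018]]
[[-4.20,-0.80,-16.90],[0.000,0.442,-0.019]]
```

View pics/side11.png

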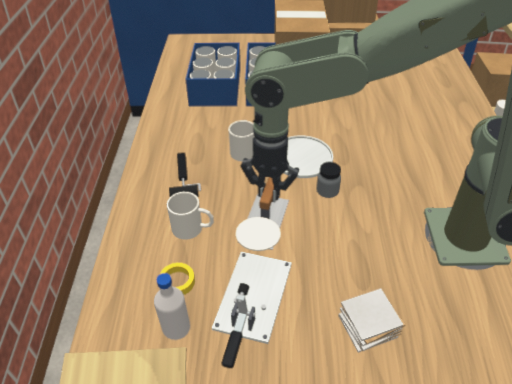

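The coaster (258,233) rides on the blade, clear of the jig; the clamp is still open at (235,340). On with the transit.

```bash
python3 -m jog '[[[0,0,-0.1],[0,0.003,0],-1],[[-0.2,0,-0.8],[0,0.02,-0.001],-1],[[-0.6,-0.1,-2.5],[0,0.065,-0.003],-1],[[-1.3,-0.25,-5.2],[0,0.135,-0.006],-1],[[-2.1,-0.4,-8.5],[0,0.22,-0.009],-1],[[-2.9,-0.55,-11.7],[0,0.305,-0.013],-1],[[-3.6,-0.7,-14.4],[0,0.375,-0.016],-1],[[-4,-0.75,-16.1],[0,0.42,-0.018],-1],[[-4.2,-0.8,-16.8],[0,0.44,-0.019],-1],[[-4.2,-0.8,-16.9],[0,0.44,-0.019],-1]]'
python3 - <<'E'
from h import *
d=np.radians
s=now()
pre=np.array([325.7,-342.9,160]); cur=s['ee_pos']
t1=cur+(pre-cur)*.6; t1[2]=160
traj(t1,ori(d(28),d(-2.5)))
E
```

```text
time: 19.1
ee_pos: [441.0, -132.4, 159.7]
ee_rot: [-1.46, 0.531, -0.554]
wrist_force: [-0.6, -0.4, -3.9]
gripper_width: 0.262
t 19.1 pos [ 441.  -132.4  159.7] jig [-324.7   33.6  159.7] psi 50.05 pitch -2.49 roll -0.01 F [-0.6 -0.4 -3.9] M [-0.19  0.16  0.01] g 0.262 q [-0.51  0.03  1.9   0.05  1.21  0.17]
[[0.02,-0.00,-0.09],[0.000,0.002,-0.000]]
[[0.14,-0.03,-0.69],[0.000,0.019,-0.001]]
[[0.42,-0.10,-2.10],[0.000,0.057,-0.003]]
[[0.86,-0.20,-4.32],[0.000,0.118,-0.005]]
[[1.40,-0.32,-7.05],[0.000,0.192,-0.008]]
[[1.95,-0.45,-9.78],[0.000,0.267,-0.012]]
[[2.39,-0.55,-12.01],[0.000,0.327,-0.014]]
[[2.67,-0.62,-13.42],[0.000,0.366,-0.016]]
[[2.79,-0.64,-14.02],[0.000,0.382,-0.017]]
[[2.81,-0.65,-14.11],[0.000,0.384,-0.017]]
```

```bash
python3 -m jog '[[[0,0,-0.1],[0,0.002,0],-1],[[0.15,0,-0.7],[0,0.02,-0.001],-1],[[0.4,-0.1,-2.1],[0,0.057,-0.003],-1],[[0.85,-0.2,-4.3],[0,0.118,-0.005],-1],[[1.4,-0.3,-7],[0,0.192,-0.008],-1],[[1.95,-0.45,-9.8],[0,0.267,-0.012],-1],[[2.4,-0.55,-12],[0,0.327,-0.014],-1],[[2.7,-0.6,-13.4],[0,0.365,-0.016],-1],[[2.8,-0.65,-14],[0,0.38,-0.017],-1],[[2.8,-0.65,-14.1],[0,0.384,-0.017],-1]]'
python3 - <<'E'
from h import *
d=np.radians
s=now()
psi=d(15); u=np.array([np.cos(psi),np.sin(psi),0])
traj(nose_to_tcp(C+23*u+[0,0,90],psi,d(0)),ori(psi,0))
E
```

```text
time: 20.1
ee_pos: [371.8, -258.7, 160.0]
ee_rot: [-1.363, 0.819, -0.856]
wrist_force: [0.5, 0.7, -4.7]
gripper_width: 0.265
t 20.1 pos [ 371.8 -258.7  160. ] jig [-464.3   68.7  160. ] psi 28.0 pitch -2.51 roll -0.0 F [ 0.5  0.7 -4.7] M [-0.05  0.23 -0.  ] g 0.265 q [-0.83  0.01  1.92  0.05  1.21  0.24]
[[0.03,0.02,-0.05],[-0.000,0.001,-0.000]]
[[0.26,0.13,-0.39],[-0.002,0.011,-0.000]]
[[0.79,0.39,-1.19],[-0.006,0.034,-0.001]]
[[1.62,0.81,-2.46],[-0.013,0.070,-0.002]]
[[2.65,1.33,-4.02],[-0.022,0.113,-0.002]]
[[3.67,1.84,-5.57],[-0.030,0.157,-0.003]]
[[4.51,2.26,-6.84],[-0.037,0.193,-0.004]]
[[5.04,2.52,-7.64],[-0.041,0.216,-0.005]]
[[5.26,2.64,-7.98],[-0.043,0.225,-0.005]]
[[5.29,2.65,-8.04],[-0.044,0.227,-0.005]]
```

```bash
python3 -m jog '[[[0,0,0],[0,0,0],-1],[[0.25,0.1,-0.4],[-0.002,0.011,0],-1],[[0.8,0.4,-1.2],[-0.006,0.034,-0.001],-1],[[1.6,0.8,-2.5],[-0.013,0.07,-0.002],-1],[[2.65,1.3,-4],[-0.022,0.113,-0.002],-1],[[3.7,1.8,-5.6],[-0.03,0.157,-0.003],-1],[[4.5,2.25,-6.8],[-0.037,0.193,-0.004],-1],[[5,2.5,-7.6],[-0.041,0.216,-0.005],-1],[[5.3,2.65,-8],[-0.043,0.225,-0.005],-1],[[5.3,2.65,-8],[-0.044,0.227,-0.005],-1]]'
python3 - <<'E'
from h import *
d=np.radians
s=now()
for n in('top','side'):
    p=snapshot(n); save(p,n+'12.png')
    for w in ('coaster_center','plate_floor'):
        for r in masks_of(p,w)[:1]:
            P,u_,v_=pts(p,r['mask']); print(n,w,len(P),np.percentile(P,[1,50,99],axis=0).round(0).tolist(),[round(x,1) for x in sum(map(list,cv2.fitEllipse(cv2.convexHull(P[:,:2].astype(np.float32)))[:2]),[])])
psi=d(15); u=np.array([np.cos(psi),np.sin(psi),0])
traj(nose_to_tcp(C+23*u+[0,0,20],psi,d(11)),ori(psi,d(11)))
E
```

```text
time: 21.1
ee_pos: [326.8, -342.8, 129.7]
ee_rot: [-1.321, 1.016, -1.015]
wrist_force: [-0.8, 0.4, -3.7]
gripper_width: 0.266
t 21.1 pos [ 326.8 -342.8  129.7] jig [-557.    91.   129.7] psi 14.92 pitch 0.03 roll -0.03 F [-0.8  0.4 -3.7] M [-0.08  0.12 -0.03] g 0.266 q [-0.99  0.11  1.88 -0.    1.15  0.32]
top coaster_center 1355 [[364.0, -368.0, 6.0], [411.0, -320.0, 106.0], [458.0, -274.0, 110.0]] [409.9, -337.0, 103.6, 139.2]
top plate_floor 2388 [[332.0, -404.0, 1.0], [446.0, -288.0, 6.0], [509.0, -226.0, 16.0]] [420.6, -315.4, 185.7, 188.6]
side coaster_center 563 [[370.0, -366.0, 99.0], [418.0, -316.0, 104.0], [464.0, -270.0, 109.0]] [430.2, -364.2, 108.6, 213.4]
side plate_floor 1946 [[335.0, -399.0, -2.0], [431.0, -313.0, 4.0], [515.0, -218.0, 84.0]] [415.6, -300.0, 200.0, 244.3]
[[0.00,0.03,0.01],[-0.001,0.000,0.000]]
[[0.00,0.23,0.04],[-0.009,0.000,0.000]]
[[0.00,0.71,0.12],[-0.028,0.000,0.000]]
[[0.01,1.47,0.26],[-0.059,0.000,0.000]]
[[0.01,2.40,0.42],[-0.096,0.000,0.000]]
[[0.02,3.33,0.58],[-0.133,0.000,0.000]]
[[0.02,4.09,0.71],[-0.163,0.000,0.000]]
[[0.03,4.57,0.79],[-0.182,0.001,0.000]]
[[0.03,4.77,0.83],[-0.191,0.001,0.000]]
[[0.03,4.80,0.84],[-0.192,0.001,0.000]]
```

View pics/top12.png

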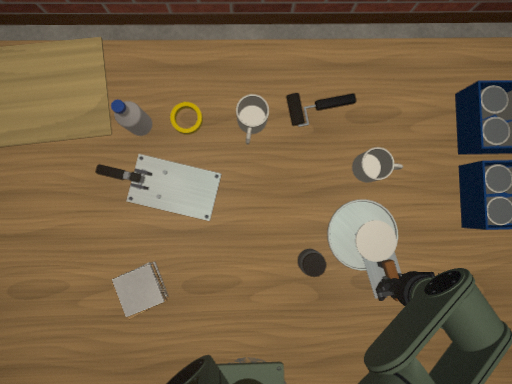

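View pics/side12.png

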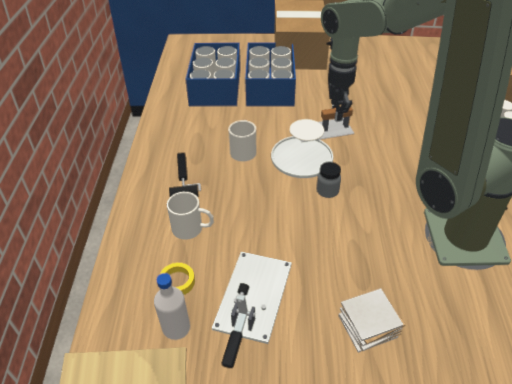

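```bash
python3 -m jog '[[[0,0,0],[-0.001,0,0],-1],[[0,0.25,0.05],[-0.009,0,0],-1],[[0,0.7,0.1],[-0.028,0,0],-1],[[0,1.5,0.25],[-0.059,0,0],-1],[[0,2.4,0.4],[-0.096,0,0],-1],[[0,3.3,0.6],[-0.133,0,0],-1],[[0,4.1,0.7],[-0.163,0,0],-1],[[0,4.6,0.8],[-0.182,0,0],-1],[[0,4.8,0.85],[-0.191,0,0],-1],[[0,4.8,0.85],[-0.192,0,0],-1]]'
python3 - <<'E'
from h import *
d=np.radians
s=now()
p=snapshot('side'); save(p,'side13.png')
cv2.imwrite('pics/side13z.png',cv2.resize(cv2.cvtColor(p['color'],cv2.COLOR_RGB2BGR)[70:210,250:390],None,fx=4,fy=4))
psi=d(15); u=np.array([np.cos(psi),np.sin(psi),0])
traj(nose_to_tcp(C+23*u+[0,0,7],psi,d(14)),ori(psi,d(14)))
E
```

```text
time: 22.4
ee_pos: [335.8, -339.7, 81.8]
ee_rot: [-1.478, 1.133, -0.933]
wrist_force: [0.2, -0.3, -3.1]
gripper_width: 0.256
t 22.4 pos [ 335.8 -339.7   81.8] jig [-551.7   83.1   81.8] psi 15.07 pitch 11.04 roll -0.02 F [ 0.2 -0.3 -3.1] M [-0.02  0.01 -0.  ] g 0.256 q [-0.86  0.26  1.83 -0.19  1.14  0.54]
[[0.00,0.00,0.00],[-0.000,0.000,0.000]]
[[0.00,0.03,0.02],[-0.003,0.000,0.000]]
[[0.00,0.10,0.06],[-0.008,0.000,0.000]]
[[0.01,0.20,0.13],[-0.016,0.000,0.000]]
[[0.01,0.33,0.21],[-0.026,0.000,0.000]]
[[0.02,0.46,0.29],[-0.036,0.001,0.000]]
[[0.02,0.56,0.36],[-0.044,0.001,0.000]]
[[0.02,0.62,0.40],[-0.050,0.001,0.000]]
[[0.02,0.65,0.42],[-0.052,0.001,0.000]]
[[0.02,0.66,0.42],[-0.052,0.001,0.000]]
```

View pics/side13z.png

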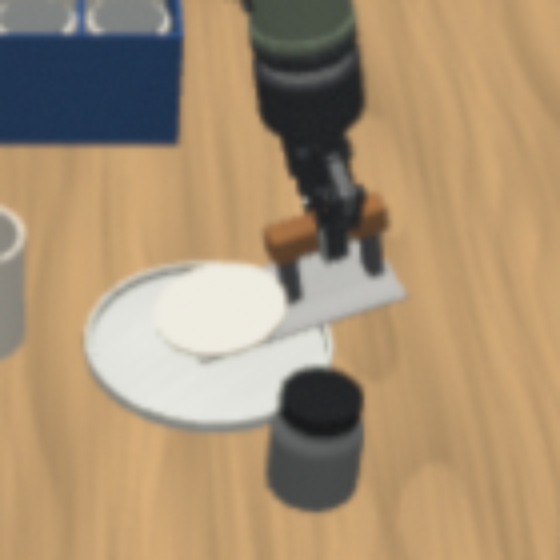

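```bash
python3 -m jog '[[[0,0.03,0.02],[-0.003,0,0],-1],[[0,0.1,0.06],[-0.008,0,0],-1],[[0,0.2,0.13],[-0.016,0,0],-1],[[0,0.33,0.21],[-0.026,0,0],-1],[[0,0.46,0.29],[-0.036,0,0],-1],[[0,0.56,0.36],[-0.044,0,0],-1],[[0,0.62,0.4],[-0.05,0,0],-1],[[0,0.65,0.42],[-0.052,0,0],-1],[[0,0.65,0.42],[-0.052,0,0],-1],[[0,0.65,0.42],[-0.052,0,0],-1]]'
python3 - <<'E'
from h import *
d=np.radians
s=now()
psi=d(15); u=np.array([np.cos(psi),np.sin(psi),0])
for t in (16,18,20,22,24,25): row(nose_to_tcp(C+23*u+[0,0,7],psi,d(t)),ori(psi,d(t)),s)
E
```

```text
time: 23.45
ee_pos: [338.6, -339.2, 75.1]
ee_rot: [-1.52, 1.165, -0.911]
wrist_force: [-0.4, 0.0, -3.7]
gripper_width: 0.264
t 23.45 pos [ 338.6 -339.2   75.1] jig [-550.6   80.5   75.1] psi 15.05 pitch 13.99 roll 0.02 F [-0.4  0.  -3.7] M [ 0.04 -0.13  0.03] g 0.264 q [-0.82  0.3   1.81 -0.24  1.16  0.59]
[[0.02,-0.41,0.14],[-0.035,0.001,0.001]]
[[0.02,-0.82,0.28],[-0.070,0.001,0.001]]
[[0.02,-1.23,0.44],[-0.105,0.001,0.001]]
[[0.02,-1.63,0.62],[-0.140,0.001,0.001]]
[[0.02,-2.02,0.81],[-0.175,0.001,0.001]]
[[0.02,-2.21,0.91],[-0.192,0.001,0.001]]
```

```bash
python3 -m jog '[[[0,-0.2,0.07],[-0.018,0,0],-1],[[0,-0.4,0.14],[-0.035,0,0],-1],[[0,-0.6,0.2],[-0.052,0,0],-1],[[0,-0.8,0.28],[-0.07,0,0],-1],[[0,-1.0,0.36],[-0.087,0,0],-1],[[0,-1.2,0.44],[-0.105,0,0],-1],[[0,-1.4,0.53],[-0.122,0,0],-1],[[0,-1.6,0.62],[-0.14,0,0],-1],[[0,-1.8,0.71],[-0.157,0,0],-1],[[0,-2,0.8],[-0.175,0,0],-1]]'
python3 - <<'E'
from h import *
d=np.radians
s=now()
p=snapshot('side'); save(p,'side14.png')
cv2.imwrite('pics/side14z.png',cv2.resize(cv2.cvtColor(p['color'],cv2.COLOR_RGB2BGR)[70:210,250:390],None,fx=4,fy=4))
E
```

```text
time: 24.45
ee_pos: [351.0, -336.0, 92.8]
ee_rot: [-1.661, 1.273, -0.826]
wrist_force: [0.1, 0.7, -3.0]
gripper_width: 0.264
t 24.45 pos [ 351.  -336.    92.8] jig [-544.4   69.3   92.8] psi 15.04 pitch 24.09 roll 0.03 F [ 0.1  0.7 -3. ] M [ 0.04 -0.27  0.  ] g 0.264 q [-0.72  0.37  1.7  -0.36  1.32  0.72]
```

View pics/side14z.png

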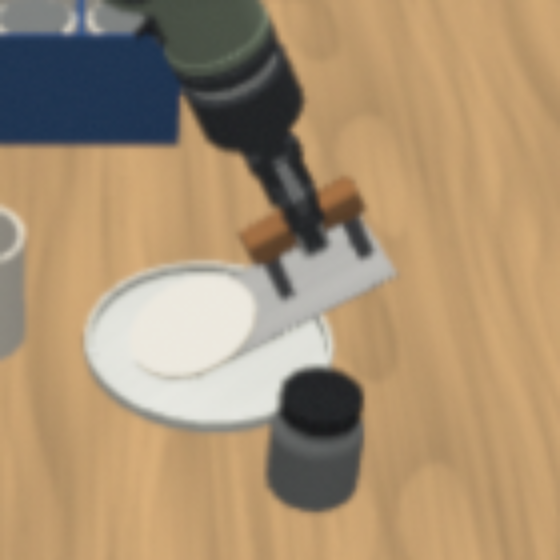

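```bash
python3 - <<'E'
from h import *
d=np.radians
s=now(); psi=d(15); u=np.array([np.cos(psi),np.sin(psi),0])
for a,z in ((10,0),(20,-1),(30,-2),(40,-3),(50,-3),(60,-3)): row(s['ee_pos']-a*u+[0,0,z],ori(psi,d(24)),s)
E
```

```text
t 24.5 pos [ 351.6 -336.    92.8] jig [-544.2   68.8   92.8] psi 15.06 pitch 24.08 roll 0.05 F [ 0.5 -0.6 -3.1] M [ 0.13 -0.34  0.  ] g 0.262 q [-0.72  0.37  1.7  -0.36  1.32  0.72]
[[-0.00,0.41,-0.91],[0.001,0.001,0.001]]
[[-0.00,0.91,-1.79],[0.001,0.001,0.001]]
[[-0.00,1.41,-2.66],[0.001,0.001,0.001]]
[[-0.01,1.91,-3.53],[0.001,0.001,0.001]]
[[-0.01,2.31,-4.44],[0.001,0.001,0.001]]
[[-0.01,2.72,-5.36],[0.001,0.001,0.001]]
```

```bash
python3 -m jog '[[[0,0.1,-0.25],[0,0,0],-1],[[0,0.3,-0.65],[0,0,0],-1],[[0,0.55,-1.1],[0,0,0],-1],[[0,0.8,-1.6],[0,0,0],-1],[[0,1.05,-2],[0,0,0],-1],[[0,1.3,-2.5],[0,0,0],-1],[[0,1.55,-3],[0,0,0],-1],[[0,1.85,-3.5],[0,0,0],-1],[[0,2.1,-4],[0,0,0],-1],[[0,2.3,-4.4],[0,0,0],-1]]'
python3 - <<'E'
from h import *
d=np.radians
s=now()
p=snapshot('side'); save(p,'side15.png')
cv2.imwrite('pics/side15z.png',cv2.resize(cv2.cvtColor(p['color'],cv2.COLOR_RGB2BGR)[70:210,250:390],None,fx=4,fy=4))
p=snapshot('top'); save(p,'top15.png')
cv2.imwrite('pics/top15z.png',cv2.resize(cv2.cvtColor(p['color'],cv2.COLOR_RGB2BGR)[180:300,290:430],None,fx=4,fy=4))
E
```

```text
time: 25.5
ee_pos: [303.2, -349.0, 89.7]
ee_rot: [-1.661, 1.272, -0.826]
wrist_force: [-0.9, 0.6, -3.2]
gripper_width: 0.265
t 25.5 pos [ 303.2 -349.    89.7] jig [-569.   112.3   89.7] psi 15.05 pitch 24.09 roll 0.05 F [-0.9  0.6 -3.2] M [ 0.07 -0.3   0.03] g 0.265 q [-0.8   0.32  1.79 -0.38  1.27  0.67]
```

View pics/side15z.png

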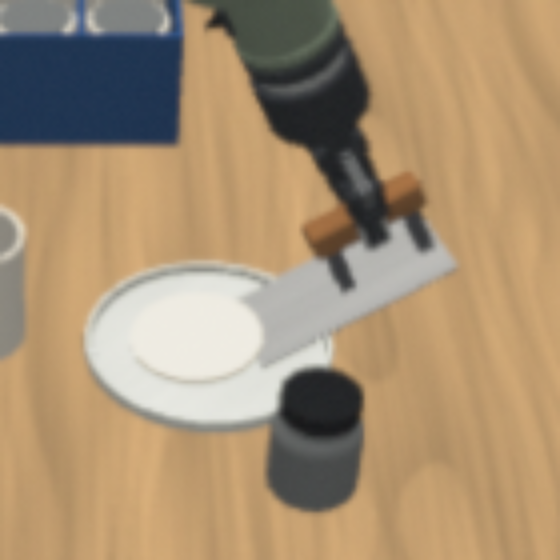

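View pics/top15z.png

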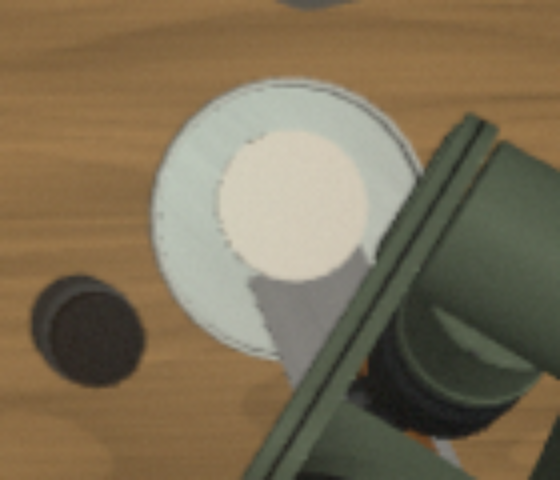

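```bash
python3 - <<'E'
from h import *
d=np.radians
s=sense(); psi=d(15); u=np.array([np.cos(psi),np.sin(psi),0])
for a,z in ((30,0),(36,10),(36,60)): row(s['ee_pos']-a*u+[0,0,z],ori(psi,d(24)),s)
E
```

```text
[[-0.00,1.23,-2.74],[0.002,0.000,0.001]]
[[-0.00,0.56,-3.69],[0.002,0.000,0.001]]
[[0.00,-4.01,-5.74],[0.002,0.000,0.001]]
```

```bash
python3 -m jog '[[[0,0.15,-0.3],[0,0,0],-1],[[0,0.4,-0.9],[0,0,0],-1],[[0,0.7,-1.5],[0,0,0],-1],[[0,1,-2.2],[0,0,0],-1],[[0,1.2,-2.7],[0,0,0],-1],[[0,0.9,-3.2],[0,0,0],-1],[[0,0.5,-3.7],[0,0,0],-1],[[0,-0.8,-4.3],[0,0,0],-1],[[0,-2.4,-5],[0,0,0],-1],[[0,-4,-5.7],[0,0,0],-1]]'
python3 - <<'E'
from h import *
d=np.radians
s=now()
for n in('side','top'):
    p=snapshot(n); save(p,n+'16.png')
    for w in ('coaster_center','plate_floor'):
        for r in masks_of(p,w)[:1]:
            P,_,_=pts(p,r['mask']); print(n,w,len(P),np.percentile(P,[1,50,99],axis=0).round(0).tolist(),cv2.minEnclosingCircle(P[:,:2].astype(np.float32)))
            if w[0]=='c':
                A=np.c_[P[:,:2]-P[:,:2].mean(0),np.ones(len(P))]; print('  tilt',np.degrees(np.linalg.lstsq(A,P[:,2],rcond=None)[0][:2]),P[:,2].mean())
E
python3 - <<'E'
import cv2
a=cv2.imread('pics/side16.png')[70:210,220:400]; cv2.imwrite('pics/side16z.png',cv2.resize(a,None,fx=4,fy=4))
E
```

```text
time: 26.6
ee_pos: [268.9, -358.4, 151.3]
ee_rot: [-1.661, 1.272, -0.827]
wrist_force: [-0.2, -0.0, -2.0]
gripper_width: 0.261
t 26.6 pos [ 268.9 -358.4  151.3] jig [-586.7  143.2  151.3] psi 15.01 pitch 24.08 roll 0.09 F [-0.2 -0.  -2. ] M [ 0.09 -0.29  0.04] g 0.261 q [-0.86  0.19  1.8  -0.39  1.36  0.57]
side coaster_center 613 [[388.0, -365.0, 2.0], [436.0, -311.0, 13.0], [483.0, -267.0, 17.0]] ((439.28692626953125, -320.90673828125), 59.58056640625)
  tilt [-0.93776974 -0.42115152] 12.146836181313834
side plate_floor 1398 [[335.0, -407.0, -1.0], [422.0, -316.0, 5.0], [515.0, -222.0, 15.0]] ((421.18389892578125, -315.0828857421875), 100.23688507080078)
top plate_floor 2827 [[333.0, -406.0, -0.0], [417.0, -309.0, 6.0], [512.0, -224.0, 16.0]] ((419.731689453125, -318.76727294921875), 98.50035858154297)
```

View pics/side16z.png

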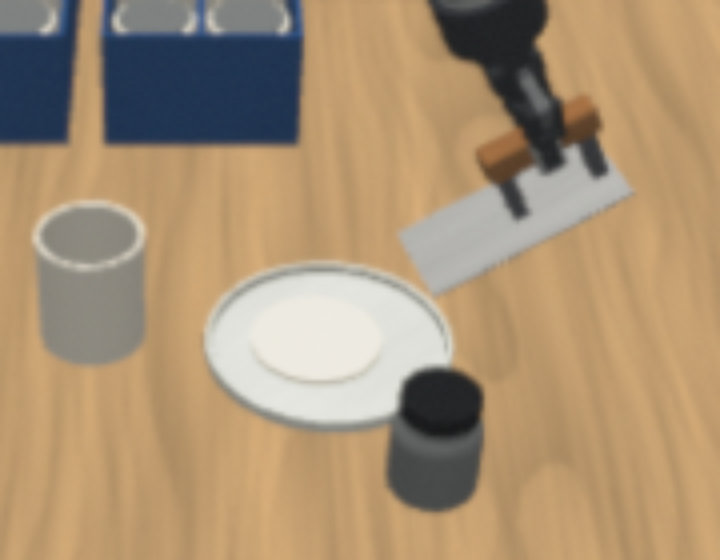

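View pics/top16.png

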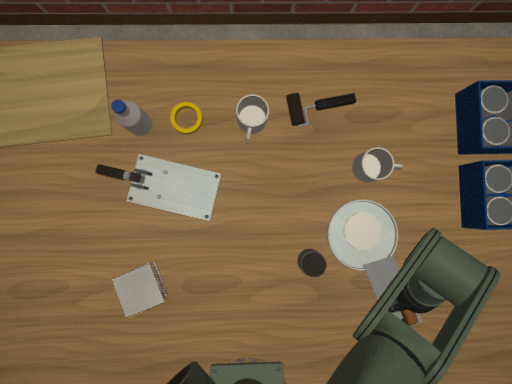

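```bash
python3 - <<'E'
from h import *
d=np.radians
s=sense(); 
row([290,-340,175],ori(d(15)),s);row([497,-76,170],ori(d(-5)),s)
E
```

```text
[[-1.14,-3.42,1.27],[0.421,0.001,-0.000]]
[[-21.26,-13.92,25.98],[0.417,0.345,0.073]]
```

```bash
python3 -m jog '[[[-0.3,-1,0.3],[0.1,0,0],-1],[[-0.6,-2,0.6],[0.2,0,0],-1],[[-1,-3,1],[0.32,0,0],-1],[[-2.5,-4,3],[0.42,0.01,0],-1],[[-5,-5,6],[0.42,0.05,0],-1],[[-8,-6.5,9.5],[0.42,0.1,0],-1],[[-11,-8,13],[0.42,0.15,0.02],-1],[[-14,-10,17],[0.42,0.2,0.04],-1],[[-17,-12,21],[0.42,0.26,0.055],-1],[[-20,-13.5,24.5],[0.417,0.32,0.07],-1]]'
python3 - <<'E'
from h import *
d=np.radians
s=now(); traj([497,-76,170],ori(d(-5)),5,False); row([497,-76,50],ori(d(-5)),s)
E
```

```text
time: 27.9
ee_pos: [482.3, -95.4, 171.5]
ee_rot: [-1.178, 1.26, -1.255]
wrist_force: [-0.5, -0.7, -2.0]
gripper_width: 0.263
t 27.9 pos [482.3 -95.4 171.5] jig [-278.4    2.9  171.5] psi -3.73 pitch 0.14 roll -0.1 F [-0.5 -0.7 -2. ] M [-0.07 -0.05  0.04] g 0.263 q [-0.37  0.09  1.8   0.    1.25  1.26]
[[-0.41,0.03,0.27],[0.000,0.004,-0.000]]
[[-0.81,0.06,0.54],[0.001,0.009,-0.001]]
[[-1.22,0.09,0.80],[0.001,0.013,-0.001]]
[[-1.62,0.12,1.07],[0.002,0.018,-0.001]]
[[-2.03,0.15,1.34],[0.002,0.022,-0.002]]
[[-2.01,12.15,1.37],[0.002,0.022,-0.002]]
```

```bash
python3 -m jog '[[[-1,0.5,0.7],[0.002,0.01,0],-1],[[-2,2,1.35],[0.002,0.022,-0.002],-1],[[-2,4.5,1.35],[0.002,0.022,-0.002],-1],[[-2,7,1.35],[0.002,0.022,-0.002],-1],[[-2,9,1.35],[0.002,0.022,-0.002],-1],[[-2,10.5,1.35],[0.002,0.022,-0.002],-1],[[-2,11.7,1.35],[0.002,0.022,-0.002],-1],[[-2,12.4,1.35],[0.002,0.022,-0.002],-1],[[-2,12.7,1.35],[0.002,0.022,-0.002],-1],[[-2,12.7,1.35],[0.002,0.022,-0.002],-1]]'
python3 - <<'E'
from h import *
s=now()
p=snapshot('side'); save(p,'side17.png')
cv2.imwrite('pics/side17z.png',cv2.resize(cv2.cvtColor(p['color'],cv2.COLOR_RGB2BGR)[120:260,180:340],None,fx=4,fy=4))
E
```

```text
time: 28.9
ee_pos: [496.8, -76.1, 44.3]
ee_rot: [-1.168, 1.273, -1.273]
wrist_force: [-0.3, -0.1, -1.9]
gripper_width: 0.264
t 28.9 pos [496.8 -76.1  44.3] jig [-256.1   -6.2   44.3] psi -4.99 pitch 0.05 roll 0.02 F [-0.3 -0.1 -1.9] M [0.02 0.12 0.  ] g 0.264 q [-0.32  0.3   1.87 -0.    0.98  1.33]
```

View pics/side17z.png

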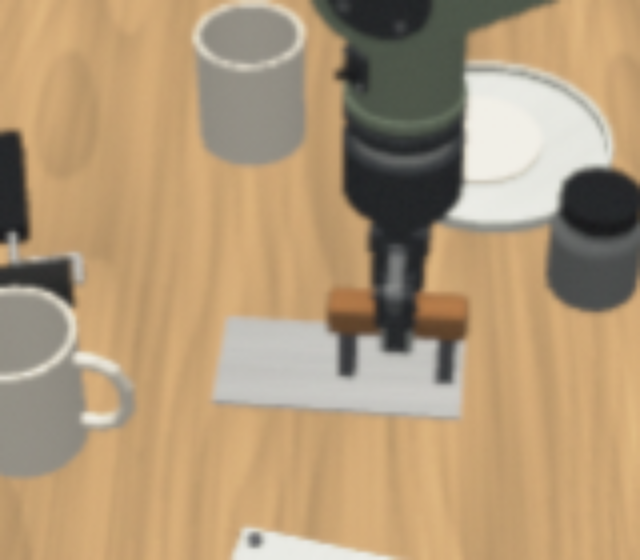

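Level, about 8 mm above its old place. Lower to contact.

```bash
python3 -m jog '[[[0,0.2,0],[0,0,0],-1],[[0,0.4,0],[0,0,0],-1],[[0,0.55,0],[0,0,0],-1],[[0,0.65,0],[0,0,0],-1],[[0,0.72,0],[0,0,0],-1],[[0,0.76,0],[0,0,0],-1],[[0,0.8,0],[0,0,0],-1],[[0,0.8,0],[0,0,0],-1],[[0,0.8,0],[0,0,0],-1],[[0,0.8,0],[0,0,0],-1]]'
python3 -c "
from h import *
now()"
```

```text
time: 29.95
ee_pos: [497.2, -76.3, 36.8]
ee_rot: [-1.167, 1.273, -1.274]
wrist_force: [0.2, -0.6, -2.5]
gripper_width: 0.26
t 29.95 pos [497.2 -76.3  36.8] jig [-256.1   -6.7   36.8] psi -4.99 pitch -0.01 roll 0.03 F [ 0.2 -0.6 -2.5] M [-0.01  0.01 -0.  ] g 0.26 q [-0.32  0.31  1.87 -0.    0.96  1.33]
```

```bash
python3 -m jog '[[[0,0.05,0],[0,0,0],-1],[[0,0.08,0],[0,0,0],-1],[[0,0.1,0],[0,0,0],-1],[[0,0.1,0],[0,0,0],-1],[[0,0.1,0],[0,0,0],-1],[[0,0.1,0],[0,0,0],-0.3],[[0,0.1,0],[0,0,0],0.2],[[0,0.1,0],[0,0,0],0.6],[[0,0.1,0],[0,0,0],1],[[0,0.1,0],[0,0,0],1]]'
python3 -c "
from h import *
now()"
```

```text
time: 30.95
ee_pos: [497.3, -76.3, 35.9]
ee_rot: [-1.167, 1.272, -1.274]
wrist_force: [-0.6, 0.9, -0.4]
gripper_width: 0.992
t 30.95 pos [497.3 -76.3  35.9] jig [-256.1   -6.8   35.9] psi -4.99 pitch -0.03 roll 0.04 F [-0.6  0.9 -0.4] M [-0.    0.05 -0.08] g 0.992 q [-0.32  0.31  1.87 -0.    0.96  1.33]
```

Released; straight up, then aside so that the cameras see all.

```bash
python3 -m jog '[[[0,-1,0],[0,0,0],1],[[0,-3,0],[0,0,0],1],[[0,-6,0],[0,0,0],1],[[0,-9,0],[0,0,0],1],[[0,-13,0],[0,0,0],1],[[0,-17,0],[0,0,0],1],[[0,-20,-3],[0,0,0],1],[[0,-22,-7],[0,0,0],1],[[0,-23,-10],[0,0,0],1],[[0,-23,-12],[0,0,0],1]]'
python3 - <<'E'
from h import *
s=now()
for n in('top','side'):
    p=snapshot(n); save(p,n+'18.png')
    for w in ['clamp_handle','coaster_center','plate_floor','lifter_grip','mug_a','tape','bottle','jar','blanks','roller']:
        print(n,w,[(round(r['p'],2),np.round(r['location']).tolist()) for r in tip_of(p,w)][:2])
    for w in ('coaster_center','plate_floor','lifter_grip'):
        for r in masks_of(p,w)[:1]:
            P,_,_=pts(p,r['mask']); 
            if w[0]=='l': P=P[P[:,2]<10]; print(cv2.minAreaRect(P[:,:2].astype(np.float32)))
            A=np.c_[P[:,:2]-P[:,:2].mean(0),np.ones(len(P))]; print(w,'tilt',np.degrees(np.linalg.lstsq(A,P[:,2],rcond=None)[0][:2]).round(2),P.mean(0).round(1))
E
```

```text
time: 31.95
ee_pos: [377.0, -65.8, 268.5]
ee_rot: [-1.165, 1.268, -1.277]
wrist_force: [0.2, 0.5, 0.4]
gripper_width: 0.999
t 31.95 pos [377.  -65.8 268.5] jig [-276.3  112.2  268.5] psi -4.99 pitch -0.3 roll 0.14 F [0.2 0.5 0.4] M [-0.01  0.03  0.04] g 0.999 q [-0.4  -0.26  1.92 -0.    1.48  1.26]
top clamp_handle [(0.72, [596.0, 338.0, 33.0]), (0.45, [741.0, -31.0, -2.0])]
top coaster_center [(0.61, [426.0, -316.0, 10.0])]
top plate_floor [(0.73, [601.0, 340.0, 30.0]), (0.68, [422.0, -312.0, 4.0])]
top lifter_grip [(0.86, [497.0, -80.0, 56.0])]
top mug_a [(0.9, [602.0, -335.0, 3.0]), (0.72, [739.0, -31.0, -2.0])]
top tape [(0.87, [746.0, 147.0, -1.0])]
top bottle [(0.67, [732.0, 277.0, 1.0])]
top jar [(0.62, [358.0, -173.0, 1.0])]
top blanks [(0.76, [297.0, 266.0, -1.0]), (0.68, [554.0, 176.0, 1.0])]
top roller [(0.79, [771.0, -194.0, 2.0]), (0.56, [297.0, 266.0, 1.0])]
coaster_center tilt [0.37 0.22] [ 429.2 -315.1   14. ]
plate_floor tilt [0.02 0.05] [ 413.9 -316.4    6.4]
((531.7748413085938, -80.50508880615234), (82.64352416992188, 165.28724670410156), 85.28653717041016)
lifter_grip tilt [-0.03  0.17] [540.2 -79.6   3.1]
side clamp_handle [(0.9, [600.0, 336.0, 34.0])]
side coaster_center [(0.69, [605.0, -336.0, 0.0])]
side plate_floor [(0.83, [425.0, -318.0, 8.0])]
side lifter_grip [(0.92, [500.0, -79.0, 53.0])]
side mug_a [(0.81, [608.0, -334.0, -1.0]), (0.66, [741.0, -30.0, -2.0])]
side tape [(0.67, [742.0, 147.0, 2.0])]
side bottle [(0.69, [734.0, 271.0, 1.0])]
side jar [(0.57, [352.0, -173.0, 3.0])]
side blanks [(0.84, [301.0, 265.0, 2.0])]
side roller [(0.61, [770.0, -196.0, 0.0])]
coaster_center tilt [ 0.06 -0.02] [ 435.  -313.2   12.6]
plate_floor tilt [-0.28  1.18] [ 425.6 -315.2    5.6]
((538.3314208984375, -88.79377746582031), (167.18260192871094, 115.72380065917969), 2.274451971054077)
lifter_grip tilt [-0.1   0.62] [543.6 -74.7   1.7]
```

View pics/top18.png

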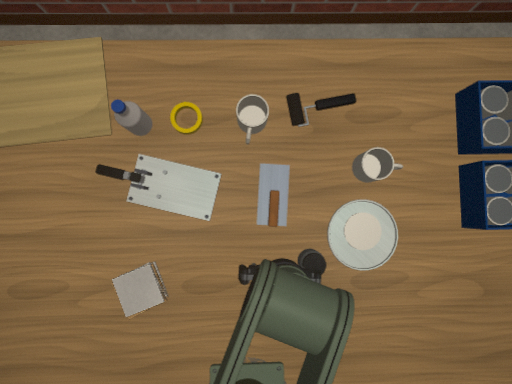

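View pics/side18.png

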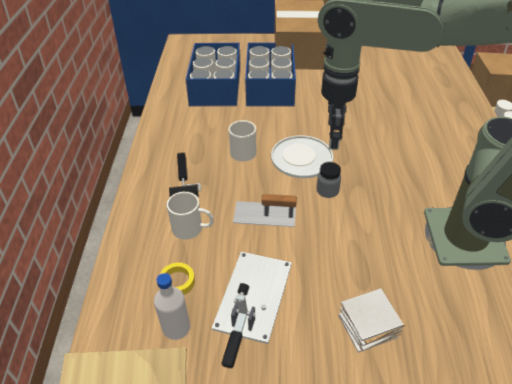

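```bash
python3 -c "
from h import *
s=sense(); print(np.abs(s['qvel']).max()); print(close_job())"
```

```text
0.0015719911002037203
the job is handed in; nothing more can be done
None
```

The job is done and handed in at about 34 s of the 72 s allowed; no verdict is reported.

- **What I did:** I pushed the clamp over to its stop with shut fingers, where it met about 16 N. I then took the lifter by its handle, slid the blade under the coaster and lifted it clear of the jig. The coaster slid off onto the cooling plate at about 24° of tilt. I laid the lifter flat where it had first stood, released it and moved the arm clear.
- **Coaster:** it lies flat on the plate, with a fitted tilt under 0.5°, and print side up since it was never turned over. Its top is at 12.6 to 14 mm, where 13 mm is right for lying on the floor. It sits about 10 mm off the plate's centre, well inside the rim. The gripper never touched it.
- **Clamp and lifter:** the clamp is still open, its handle at 33–34 mm height. The lifter is flat, within about 5 mm of its first place.
- **Everything else:** the plate and the other things match their first positions within about 6 mm, roughly what the cameras can resolve.
- **Disagreements:**
  - In the last side picture the network put the coaster at the mug; its mask, the top camera and my own view all show it on the plate.
  - The top camera also gave a false first hit for the plate, at the clamp handle.
  - The side camera's fit of the lifter's outline was distorted, so I relied on the top camera there.

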